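# Load the diamond plates into the sharpening station

### The arm

A 6-joint arm with a two-finger parallel gripper is mounted at the origin on the work surface. World frame = base frame: x ahead of the robot, y to its left, z up, the work surface at z = 0. Lengths are in m, angles in rad, forces in N, time in s.
With the tool pointing down it reaches from about 0.275 to 0.75 m from the base axis. Payload 10.2 kg.
Tool frame: the origin (TCP) lies between the finger pads; the fingertips stand ahead of it and the grasp point (between the pads) lies 5 mm behind it (env.tips_ahead is the z of the fingertips in the tool frame, in m); z points along the fingers, y is the direction in which the jaws open and shut (so a half turn about z gives the same grasp; the last joint's range is limited). The gripper opens to 88 mm and grips with 3 to 60 N. Pads are 18 mm wide; open, the fingers measure 123 mm over their backs; the gripper's body (75 mm by 187 mm) begins 45 mm behind the grasp point.
Start: joints at [-1.515, 0.313, 1.498, -0, 1.331, -0.223], TCP at [0.144, -0.505, 0.253] pointing down, gripper open.
Joint ranges: [-2.94, 2.94], [-0.97, 2.17], [0.19, 2.56], [-1.23, 4.37], [0.02, 3.11], [-2.88, 2.88]. Speed limits (rad/s): [2.39, 2.39, 3.01, 3.14, 3.14, 3.14].

### API

Orientations are given as [roll, pitch, yaw] about the fixed x, y, z axes, in that order (R = Rz(yaw) Ry(pitch) Rx(roll)).
In Python, from station import telemetry, viewer, job, env gives the robot as it stands.
- The arm moves only by the tool drive_tool, never from a script. Its argument "steps" is a list of rows, each a list of 7 numbers: the turn, a rotation vector about the tool's x, y, z as a fraction of full scale, then the shift along the tool's x, y, z as a fraction of full scale, then the opening, from 0 (shut) to 1 (fully open). A call has 1 to 12 rows; each row is the pose to reach, as a shift and turn from the pose commanded when the call began, along the tool's axes at that moment, turning the shorter way round; what a row does not reach only later rows make up. Full scale, the value 1, is 200 mm for a shift and 180 degrees for a turn. A row lasts 1/8 s, in which the tool goes at most 62.5 mm and 10.7 degrees, less where a joint would pass 70% of its speed; a pose out of reach is approached as far as the arm can. A call with a number of a shift or a turn outside -1 to 1 is refused whole. A call with a gripper value outside its range is refused whole. The fingers move at their own pace and stop on an object; "newtons" is the grip in N (left out, the last holds). Time passes only in rows, so rows that repeat a pose let the fingers close. It gives the time, the measured TCP pose, the force and the opening at its end, in the units of the state.
- telemetry.state(): the state, without advancing time (a new reading comes with each control period).
- viewer.get_image(name): name is "scene" or "top" or "wrist"; returns a dict with "frame" (384x512x3 uint8, red, green, blue), "depth" (384x512 float32, m along the optical axis (not along the pixel's ray), 0 where there is no reading), "fx", "fy", "cx", "cy" (pixels), "cam_to_world" (4x4, takes a point from camera to world coordinates); the wrist camera has in their place "mount" (4x4, takes a point from camera to tool coordinates, whose origin is the TCP and whose axes are the flange's). Camera axes: x right, y up, looking along -z (the intrinsics and any distortion apply to the point x, -y, -z); pixel columns grow to the right and rows downward; lengths in m; the calibration is good to about 2 mm. The wrist camera is an equidistant fisheye: a pixel r from the principal point sees the ray r / f radians off the axis. A picture is of the moment at which its call begins: read the wrist's pose just before it.
- job.job_done(): hands the job in, once; it reports no verdict.
The state is a dict: "time_s": time; "qpos": joint angles; "joint_velocities": joint speeds; "effort": joint torques, N m; "position": TCP position; "tool_rot": TCP orientation; "force": force on the tool from outside, world axes, zero at the start; "wrist_torque": the same for the moment, N m; "width": finger opening in m.
Only numpy, scipy, OpenCV 4.12 (cv2) and the standard library are available. Lean on these libraries where they do the work, as an engineer would, in place of code of your own. Each camera call takes 0.05 s, during which the arm holds its last target.

### The job

Lock both diamond plates, steel face up, into the two bays of the sharpening station: with the plate tilted, push its low end tongue under the bay's spring latch and press the latch open, lower the other end past the fixed lip, then let the latch spring back so that the plate lies flat against the fixed stop with both tongues under their lips. Leave the other things on the bench where they are.

Things in the scene. Friction and masses are not known exactly. Their poses are not given: they have to be found in the camera images.
- plate_a_mid (a point): Diamond plate A: perforated steel face on a grey carrier, block 150 x 50 x 24 mm high, 0.3 to 0.5 kg. At each end a tongue 36 mm wide, 8 mm thick, level with the underside, sticks out 12 mm (174 mm overall). Starts face up on the bench. Both plates are alike, either fits either bay, either way round. Point: its centre, 12 mm above the underside; x lengthwise, z out of the face.
- plate_b_mid (a point): Diamond plate B: perforated steel face on a grey carrier, block 150 x 50 x 24 mm high, 0.3 to 0.5 kg. At each end a tongue 36 mm wide, 8 mm thick, level with the underside, sticks out 12 mm (174 mm overall). Starts face up on the bench. Both plates are alike, either fits either bay, either way round. Point: its centre, 12 mm above the underside; x lengthwise, z out of the face.
- left_seat (a point): Left bay (station's +y side): the centre of a plate that is locked in. x runs along the bay, latch at the -x end, fixed stop at the +x end; z up. Rest pads 12 mm below this point, 44 mm wide, at x -100 to -50 and +50 to +87 mm. Along x: fixed stop face at +87, its lip edge at +80; free latch face at -85, its lip edge at -78. Deck 22 mm, bench 37 mm below.
- right_seat (a point): Right bay (station's -y side): the centre of a plate that is locked in. x runs along the bay, latch at the -x end, fixed stop at the +x end; z up. Rest pads 12 mm below this point, 44 mm wide, at x -100 to -50 and +50 to +87 mm. Along x: fixed stop face at +87, its lip edge at +80; free latch face at -85, its lip edge at -78. Deck 22 mm, bench 37 mm below.
- station: Sharpening station: plywood deck 256 x 214 mm, 15 mm thick, screwed to the bench, two bays side by side 110 mm apart. Each bay has side guides 28 mm either side of its middle line, only at 54 to 73 mm from the seat point both ways along the bay, flared tops 5 mm above the seat point; fingers have room at the middle. Origin under the deck, midway between the bays; axes as the bays'.
- left_latch_lip (a point): Left bay: middle of the inner top edge of the latch lip, which reaches 7 mm in over a plate's tongue. The lip is 42 mm wide, 5 mm thick, its underside 11 mm above the rest pads. Axes as the bay's. Moves with the latch; behind it a thumb tab rises 12 mm above the lip.
- right_latch_lip (a point): Right bay: middle of the inner top edge of the latch lip, which reaches 7 mm in over a plate's tongue. The lip is 42 mm wide, 5 mm thick, its underside 11 mm above the rest pads. Axes as the bay's. Moves with the latch; behind it a thumb tab rises 12 mm above the lip.
- left_stop_lip (a point): Left bay: middle of the inner top edge of the fixed lip, which reaches 7 mm in over a plate's tongue. The lip is 44 mm wide, 5 mm thick, its underside 11 mm above the rest pads. Axes as the bay's.
- right_stop_lip (a point): Right bay: middle of the inner top edge of the fixed lip, which reaches 7 mm in over a plate's tongue. The lip is 44 mm wide, 5 mm thick, its underside 11 mm above the rest pads. Axes as the bay's.
- latch_left (a joint): Spring latch of the left bay: steel jaw with a lip, sliding outwards (bay -x). Value = m pressed open: 0 free, 0.002 with a plate locked in, 0.012 at its hard stop. 7 N starts it, 13 N at the stop; it springs back by itself. Square-topped: a plate cannot go straight down past it. It must be pressed 9 mm or more by one tongue for the other to pass the fixed lip.
- latch_right (a joint): Spring latch of the right bay: steel jaw with a lip, sliding outwards (bay -x). Value = m pressed open: 0 free, 0.002 with a plate locked in, 0.012 at its hard stop. 7 N starts it, 13 N at the stop; it springs back by itself. Square-topped: a plate cannot go straight down past it. It must be pressed 9 mm or more by one tongue for the other to pass the fixed lip.
- spray_bottle: Bystander: white and clear trigger spray bottle of honing fluid, 66 mm wide, 192 mm tall, standing on the bench. Origin at the centre of its foot.
- paper_cup: Bystander: black drinking cup, 80 mm wide at the rim, 90 mm tall. Origin at the centre of its foot.
- skew_chisel: Bystander: skew chisel with a turned wooden handle, 355 mm long, 29 mm high, lying on the bench. Origin on its underside near the ferrule; blade to +x.
Mind the look-alikes: they are no part of the job. Leave any black or blue look-alike of the part that bears plate_b_mid alone.

How it is judged:
On the way:
1. one plate is locked in a bay: flat on the pads, against the fixed stop, latch sprung back over it (((x of plate_a_mid in the frame of left_seat between -0.0025 and 0.0025 m and y of plate_a_mid in the frame of left_seat between -0.004 and 0.004 m and z of plate_a_mid in the frame of left_seat between -0.0025 and 0.0025 m and angle between the x axis of plate_a_mid and the x axis of left_seat, either way round below 0.06 rad and angle between plate_a_mid's own z axis and vertical below 0.03 rad and value of joint latch_left between 0.0007 and 0.0045 m) or (x of plate_a_mid in the frame of right_seat between -0.0025 and 0.0025 m and y of plate_a_mid in the frame of right_seat between -0.004 and 0.004 m and z of plate_a_mid in the frame of right_seat between -0.0025 and 0.0025 m and angle between the x axis of plate_a_mid and the x axis of right_seat, either way round below 0.06 rad and angle between plate_a_mid's own z axis and vertical below 0.03 rad and value of joint latch_right between 0.0007 and 0.0045 m) or (x of plate_b_mid in the frame of left_seat between -0.0025 and 0.0025 m and y of plate_b_mid in the frame of left_seat between -0.004 and 0.004 m and z of plate_b_mid in the frame of left_seat between -0.0025 and 0.0025 m and angle between the x axis of plate_b_mid and the x axis of left_seat, either way round below 0.06 rad and angle between plate_b_mid's own z axis and vertical below 0.03 rad and value of joint latch_left between 0.0007 and 0.0045 m) or (x of plate_b_mid in the frame of right_seat between -0.0025 and 0.0025 m and y of plate_b_mid in the frame of right_seat between -0.004 and 0.004 m and z of plate_b_mid in the frame of right_seat between -0.0025 and 0.0025 m and angle between the x axis of plate_b_mid and the x axis of right_seat, either way round below 0.06 rad and angle between plate_b_mid's own z axis and vertical below 0.03 rad and value of joint latch_right between 0.0007 and 0.0045 m))), for 0.2 s.
At the end, for the whole second after the job is handed in: Each bay holds one plate at rest, face up: centre within 2.5 mm of the seat point along the bay and in height, 4 mm sideways; turned less than 0.06 rad, tilted less than 0.03 rad; each latch sprung back to 0.7 to 4.5 mm, holding the plate at the fixed stop ((((x of plate_a_mid in the frame of left_seat between -0.0025 and 0.0025 m and y of plate_a_mid in the frame of left_seat between -0.004 and 0.004 m and z of plate_a_mid in the frame of left_seat between -0.0025 and 0.0025 m and angle between the x axis of plate_a_mid and the x axis of left_seat, either way round below 0.06 rad and angle between plate_a_mid's own z axis and vertical below 0.03 rad and value of joint latch_left between 0.0007 and 0.0045 m) and (x of plate_b_mid in the frame of right_seat between -0.0025 and 0.0025 m and y of plate_b_mid in the frame of right_seat between -0.004 and 0.004 m and z of plate_b_mid in the frame of right_seat between -0.0025 and 0.0025 m and angle between the x axis of plate_b_mid and the x axis of right_seat, either way round below 0.06 rad and angle between plate_b_mid's own z axis and vertical below 0.03 rad and value of joint latch_right between 0.0007 and 0.0045 m)) or ((x of plate_a_mid in the frame of right_seat between -0.0025 and 0.0025 m and y of plate_a_mid in the frame of right_seat between -0.004 and 0.004 m and z of plate_a_mid in the frame of right_seat between -0.0025 and 0.0025 m and angle between the x axis of plate_a_mid and the x axis of right_seat, either way round below 0.06 rad and angle between plate_a_mid's own z axis and vertical below 0.03 rad and value of joint latch_right between 0.0007 and 0.0045 m) and (x of plate_b_mid in the frame of left_seat between -0.0025 and 0.0025 m and y of plate_b_mid in the frame of left_seat between -0.004 and 0.004 m and z of plate_b_mid in the frame of left_seat between -0.0025 and 0.0025 m and angle between the x axis of plate_b_mid and the x axis of left_seat, either way round below 0.06 rad and angle between plate_b_mid's own z axis and vertical below 0.03 rad and value of joint latch_left between 0.0007 and 0.0045 m))) and linear speed of each of plate_a, plate_b below 0.01 m/s); the robot touches nothing.
It fails at once if the spray bottle is moved more than 30 mm (distance of spray_bottle from where it was at the start of the episode above 0.03 m).
It fails at once if the paper cup is moved more than 30 mm (distance of paper_cup from where it was at the start of the episode above 0.03 m).
It fails at once if the skew chisel is moved more than 30 mm (distance of skew_chisel from where it was at the start of the episode above 0.03 m).
It also fails if it takes over 72 s, if anything falls off the work surface, if the arm or the gripper's body presses on something with over 40 N, if the wrist force passes 120 N, or if a joint passes its speed limit or range.

## Working session

There is one attempt and no reset: what is moved stays moved. The work goes in short steps, Python scripts to look and compute and a tool call to move; the robot and the scene stay as the last step left them, time stands still between calls to the robot, and variables do not carry over. Pictures are saved under pics/ and viewed, and the job is handed in when it is done.

Besides the shell and the picture viewer there is one more tool, called by a JSON object that holds its "method" and its "body", one argument or row to a line. drive_tool: Moves the arm, as the interface text tells. Shift numbers are shares of 200 mm and turn numbers shares of 180 degrees, none past 1 either way. Its arguments: {"type":"object","properties":{"steps":{"type":"array"},"newtons":{"type":"number"}},"required":["steps"]}

```bash
ls; mkdir -p pics; cat > h.py <<'E'
import numpy as np,cv2
from station import telemetry,viewer,job,env
from scipy.spatial.transform import Rotation as R
E
python3 - <<'E'
from h import *
print(telemetry.state(), env.tips_ahead)
for n in ["scene","top"]:
    d=viewer.get_image(n); np.savez(f"{n}0.npz",**d)
    cv2.imwrite(f"pics/{n}0.png",d["frame"][:,:,::-1]); print(n,d["fx"],d["fy"],d["cx"],d["cy"],d["cam_to_world"])
E
```

```text
pics
{'time_s': 0.0, 'qpos': array([-1.51537536e+00,  3.13467047e-01,  1.49842841e+00,  2.79736851e-05,
        1.33099502e+00, -2.23404971e-01]), 'joint_velocities': array([-1.41734320e-05, -6.45331553e-05,  4.59404041e-04, -3.67241476e-05,
        2.13579764e-03, -1.22407461e-04]), 'effort': array([-2.18992282e-03, -4.02215624e+01, -2.52268714e+01,  6.93434430e-02,
        3.52655794e-02, -1.02086437e-04]), 'position': array([ 0.14447361, -0.50449759,  0.2521556 ]), 'tool_rot': array([-3.14033310e+00, -3.14023623e-04,  2.78819078e-01]), 'force': array([-0.33875819,  0.55258096, -0.18758326]), 'wrist_torque': array([-0.00179137, -0.02850082, -0.0074202 ]), 'width': 0.08806136142996708} 0.014
scene 408.816505729008 408.816505729008 254.7892314468299 188.79479642375918 [[-0.38947067 -0.6075273   0.69225948  1.47268211]
 [ 0.92089451 -0.27016557  0.28100509  0.3210758 ]
 [ 0.01630641  0.74694119  0.66469012  0.94783534]
 [ 0.          0.          0.          1.        ]]
top 377.36465282874207 377.36465282874207 257.76024880945005 185.98941832766332 [[ 0.01781199  0.99405731 -0.10739087  0.38936162]
 [-0.99982916  0.01823928  0.00299787 -0.04574524]
 [ 0.00493879  0.10731912  0.99421236  1.55519868]
 [ 0.          0.          0.          1.        ]]
```

View pics/scene0.png

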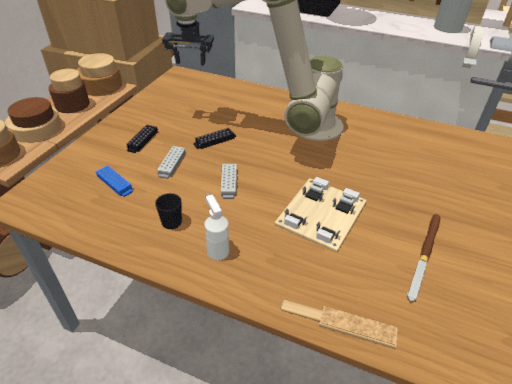

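View pics/top0.png

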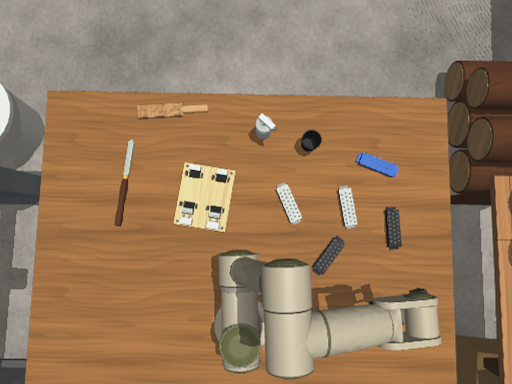

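```bash
python3 - <<'E'
from h import *
d=np.load("top0.npz"); f=d["frame"][:,:,::-1]
cv2.imwrite("pics/c1.png",cv2.resize(f[150:250,160:260],None,fx=6,fy=6,interpolation=cv2.INTER_CUBIC))
cv2.imwrite("pics/c2.png",cv2.resize(f[140:280,260:410],None,fx=5,fy=4.2,interpolation=cv2.INTER_CUBIC))
d=np.load("scene0.npz"); f=d["frame"][:,:,::-1]
cv2.imwrite("pics/c3.png",cv2.resize(f[170:255,265:375],None,fx=7,fy=7,interpolation=cv2.INTER_CUBIC))
E
```

```text
(no output)
```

View pics/c1.png

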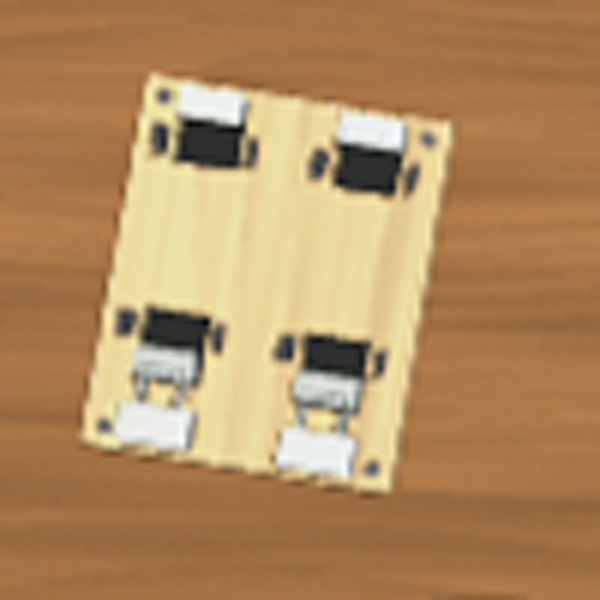

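View pics/c2.png

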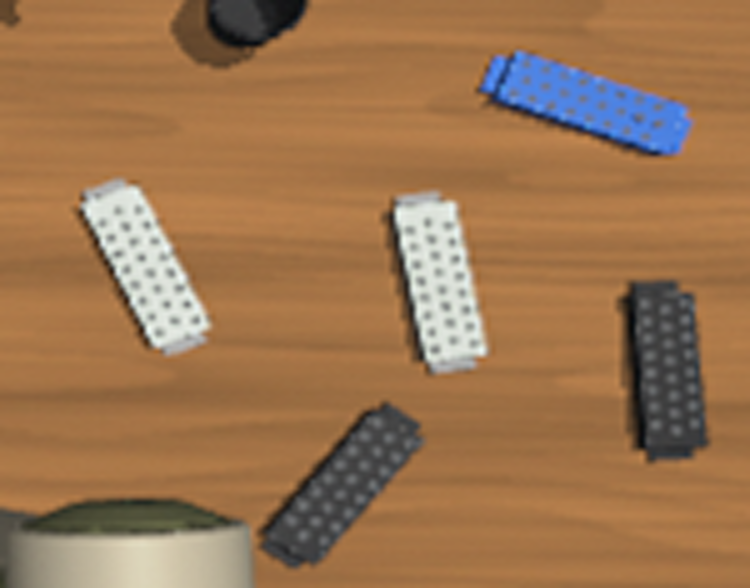

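View pics/c3.png

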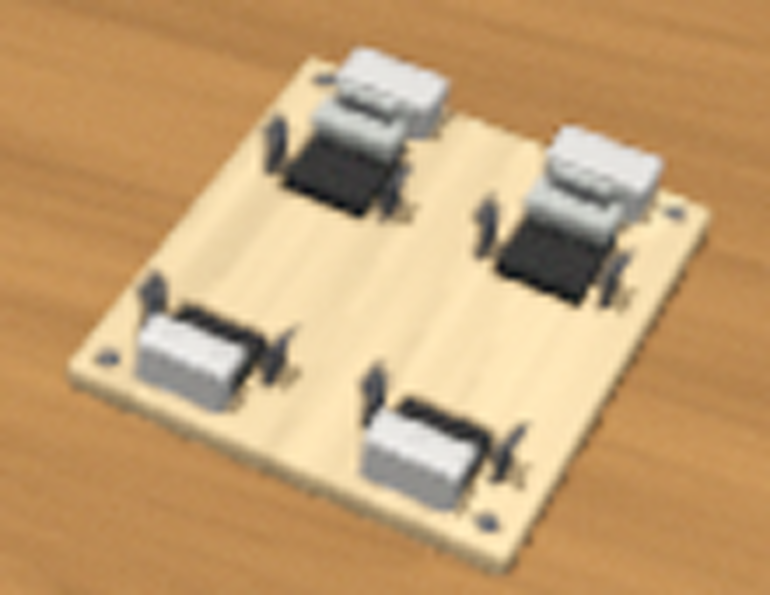

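White plates at top px (289,203) and (347,207) are the steel-faced grey ones and fit the description. The two black ones (393,228), (328,255) and the blue one (377,165) are look-alikes. The crop c2 confirms this. The latches are at the near end, since the thumb tabs show at the bottom of the deck in the top view.

```bash
cat >> h.py <<'E'
def cloud(d):
    z=d["depth"].astype(float);h,w=z.shape;u,v=np.meshgrid(np.arange(w),np.arange(h))
    P=np.stack([(u-d["cx"])/d["fx"]*z,-(v-d["cy"])/d["fy"]*z,-z],-1)
    T=d["cam_to_world"];return P@T[:3,:3].T+T[:3,3]
E
python3 - <<'E'
from h import *
for n in ["top","scene"]:
    d=np.load(n+"0.npz");W=cloud(d)
    f=d["frame"].astype(int);
    sat=f.max(2)-f.min(2); m=(sat<28)&(f.min(2)>130)&(d["depth"]>0)
    bench=W[(f[...,0]-f[...,2]>60)&(abs(W[...,2])<.03)]; print(n,"bench z",np.median(bench[:,2]))
    # regions
    nn,lab,st,ce=cv2.connectedComponentsWithStats(m.astype(np.uint8))
    for i in range(1,nn):
        if st[i,4]<40: continue
        p=W[lab==i]
        c=np.median(p,0)
        if not(0.1<c[0]<.8 and -.6<c[1]<.5 and c[2]<.1): continue
        r=cv2.minAreaRect((p[:,:2]*1000).astype(np.float32)); print(ce[i].round(1),st[i,4],c.round(4),"rect",np.round(r[0],1),np.round(r[1],1),round(r[2],1))
    mm=(f[...,0]>200)&(f[...,0]-f[...,2]>40)&(f[...,0]-f[...,2]<110)&(W[...,2]>.008)&(W[...,2]<.03)&(W[...,0]>.2)&(W[...,0]<.7)&(W[...,1]>-.1)&(W[...,1]<.4)
    p=W[mm]; r=cv2.minAreaRect((p[:,:2]*1000).astype(np.float32)); print("deck",mm.sum(),np.median(p,0),r)
E
```

```text
top bench z 0.0006053834573411798
[128.2 156.9] 172 [0.6659 0.4855 0.0182] rect [667.9 485.6] [ 22.5 141.4] 83.9
[194.9 167.2] 59 [0.6253 0.2059 0.0396] rect [625.9 206.4] [42.2 19.7] 81.8
[221.5 171.6] 57 [0.6079 0.0995 0.0411] rect [609.6  98.6] [43.6 18.6] 80.1
[288.6 202.8] 492 [ 0.4879 -0.178   0.0237] rect [ 489.2 -179. ] [172.5  53.7] 23.8
[347.4 206.7] 491 [ 0.476  -0.4158  0.0238] rect [ 478.  -419.7] [172.4  57.8] 9.6
[187.  210.1] 56 [0.4507 0.2303 0.041 ] rect [450.8 232.4] [41.1 20.5] 83.6
[214.1 214.4] 54 [0.4365 0.1219 0.0428] rect [435.3 122.8] [40.1 19.7] 89.6
[185.4 220.4] 89 [0.4107 0.2369 0.0386] rect [413.3 237.6] [36.  49.7] 0.6
[212.3 224.4] 94 [0.3935 0.1293 0.0383] rect [400.  128.6] [48.9 39.7] 81.3
deck 2130 [0.51744395 0.16872971 0.01553233] ((509.6238098144531, 168.54953002929688), (212.37155151367188, 254.42938232421875), 81.63858032226562)
scene bench z 0.0001989617930900356
[170.8 159.1] 353 [ 0.4858 -0.4164  0.0242] rect [ 480.6 -418.9] [154.1  52.3] 10.5
[228.3 177.7] 394 [ 0.4948 -0.1769  0.0243] rect [ 490.7 -179.4] [152.3  48.2] 25.0
[319.  183.6] 151 [0.4082 0.1269 0.0392] rect [415.1 124.9] [49.9 67.4] 82.6
[349.3 195.2] 171 [0.4234 0.2348 0.0393] rect [428.7 233.4] [48.6 68.5] 83.5
[291.3 220.9] 137 [0.6164 0.0964 0.0381] rect [601.6  92.2] [52.8 41.9] 81.5
[323.9 235. ] 152 [0.6321 0.2052 0.0383] rect [618.4 205.2] [43.6 40.9] 82.7
[416.6 280.4] 358 [0.6727 0.4835 0.0172] rect [663.3 485.3] [ 25.9 161.1] 82.8
deck 2323 [0.52791376 0.16910524 0.01501242] ((508.1231384277344, 164.86802673339844), (215.44326782226562, 261.9289245605469), 81.68704986572266)
```

```bash
cat >> h.py <<'E'
import json,os
def getcmd():
    c=json.load(open("cmd.json"));return np.array(c["p"]),R.from_quat(c["q"])
def setcmd(p,r): json.dump({"p":list(map(float,p)),"q":list(map(float,r.as_quat()))},open("cmd.json","w"))
def apply(row):
    "row: 6 numbers as sent (last row of the call)"
    p,r=getcmd(); row=np.array(row,float)
    setcmd(p+r.apply(row[3:6]*.2), r*R.from_rotvec(row[:3]*np.pi))
def rel(tp,tr):
    p,r=getcmd(); return np.round(np.r_[(r.inv()*tr).as_rotvec()/np.pi, r.inv().apply(np.array(tp)-p)/.2],4)
def tool(yaw,pitch=0): # pitch>0: +x end of plate up
    return R.from_euler("z",yaw)*R.from_euler("y",-pitch)*R.from_euler("x",np.pi)
def show():
    s=telemetry.state(); p,r=getcmd()
    print("t",round(s["time_s"],2),"meas",s["position"].round(4),s["tool_rot"].round(4),"cmd",p.round(4),r.as_euler("xyz").round(4),"F",s["force"].round(2),"M",s["wrist_torque"].round(2),"w",round(s["width"],4))
E
python3 - <<'E'
from h import *
setcmd([.144,-.505,.253],tool(.2788))
print(rel([.479,-.4195,.22],tool(np.radians(10))))
p,r=getcmd(); print(viewer.get_image("wrist")["mount"])
E
```

```text
[-0.     -0.      0.0332  1.728   0.05    0.165 ]
[[-5.49545347e-04  9.46254501e-01  3.23422505e-01  8.41276432e-02]
 [ 9.99998605e-01  1.03009257e-03 -1.31464306e-03 -3.41104732e-04]
 [-1.57714204e-03  3.23421332e-01 -9.46253748e-01 -1.32405345e-01]
 [ 0.00000000e+00  0.00000000e+00  0.00000000e+00  1.00000000e+00]]
```

{"method": "drive_tool", "body": {
  "steps": [
    [0,0,0.0332,1.0,0.05,0,1],
    [0,0,0.0332,1.0,0.05,0,1],
    [0,0,0.0332,1.0,0.05,0,1],
    [0,0,0.0332,1.0,0.05,0,1]
  ]
}}

```text
time_s: 0.65
position: [0.3423, -0.4579, 0.2523]
tool_rot: [-3.141, -0.0, 0.178]
force: [-0.9, -1.2, -0.4]
width: 0.088
```

```bash
python3 - <<'E'
from h import *
apply([0,0,0.0332,1.0,0.05,0]); show(); print(rel([.479,-.4195,.22],tool(np.radians(10))))
E
```

```text
t 0.65 meas [ 0.3423 -0.4579  0.2523] [-3.1408e+00 -1.0000e-04  1.7840e-01] cmd [ 0.339  -0.4596  0.253 ] [3.1416 0.     0.1745] F [-0.89 -1.17 -0.42] M [ 0.01 -0.01 -0.05] w 0.088
[-0.     -0.     -0.      0.724  -0.0758  0.165 ]
```

{"method": "drive_tool", "body": {
  "steps": [
    [0,0,0,0.72,-0.07,0.165,1],
    [0,0,0,0.72,-0.07,0.165,1],
    [0,0,0,0.72,-0.07,0.165,1],
    [0,0,0,0.72,-0.07,0.165,1],
    [0,0,0,0.72,-0.07,0.165,1]
  ]
}}

```text
time_s: 1.27
position: [0.4776, -0.4214, 0.22]
tool_rot: [3.141, 0.0, 0.173]
force: [0.2, -0.5, -0.4]
width: 0.0881
```

```bash
python3 - <<'E'
from h import *
apply([0,0,0,.72,-.07,.165]); show()
s=telemetry.state();d=viewer.get_image("wrist"); print({k:d[k] for k in d if k not in("frame","depth","mount")}); np.savez("w1.npz",pos=s["position"],rot=s["tool_rot"],**d)
show()
cv2.imwrite("pics/w1.png",cv2.resize(d["frame"][:,:,::-1],None,fx=1.5,fy=1.5,interpolation=cv2.INTER_CUBIC))
E
```

```text
t 1.27 meas [ 0.4776 -0.4214  0.22  ] [3.1413e+00 3.0000e-04 1.7320e-01] cmd [ 0.4784 -0.4208  0.22  ] [3.1416 0.     0.1745] F [ 0.25 -0.52 -0.4 ] M [-0.02  0.01  0.02] w 0.0881
{'fx': 297.3186396354542, 'fy': 297.3186396354542, 'cx': 255.6712463601581, 'cy': 192.00497620917494}
t 1.32 meas [ 0.4775 -0.4215  0.2202] [ 3.1411 -0.      0.1727] cmd [ 0.4784 -0.4208  0.22  ] [3.1416 0.     0.1745] F [-0.23  0.58 -0.02] M [ 0.02  0.03 -0.01] w 0.088
```

View pics/w1.png

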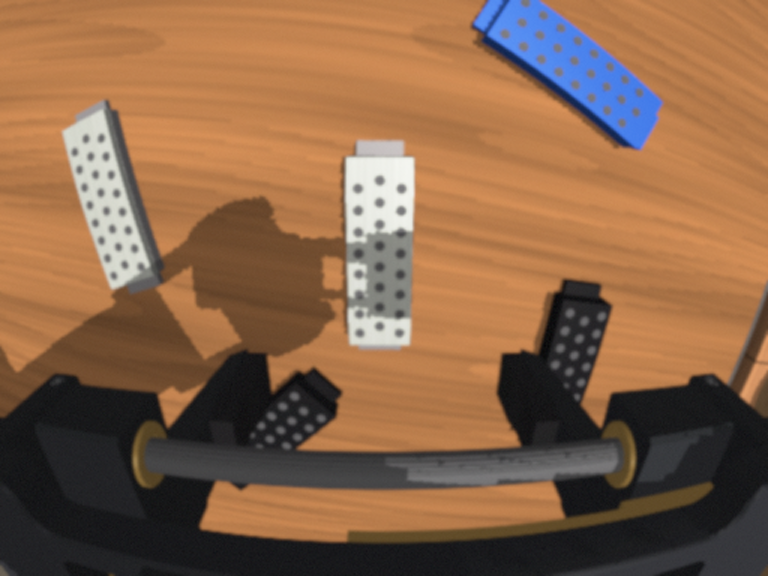

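```bash
cat >> h.py <<'E'
def wpix(d,uv,z):
    "wrist pixel(s)->world at height z; d has pos,rot"
    uv=np.atleast_2d(np.array(uv,float)); x=uv[:,0]-d["cx"];y=uv[:,1]-d["cy"];r=np.hypot(x,y);th=r/d["fx"]
    s=np.where(r>0,np.sin(th)/np.maximum(r,1e-9),0); ray=np.stack([x*s,-y*s,-np.cos(th)],-1)
    M=d["mount"]; Rt=R.from_euler("xyz",d["rot"]).as_matrix()
    o=Rt@M[:3,3]+d["pos"]; w=ray@(Rt@M[:3,:3]).T
    return o+w*((z-o[2])/w[:,2])[:,None]
def snap(name,k=1.5,box=None):
    ss=[telemetry.state()]; d=viewer.get_image("wrist"); d["pos"]=ss[0]["position"];d["rot"]=ss[0]["tool_rot"]; np.savez(name+".npz",**d)
    f=d["frame"][:,:,::-1]
    if box: f=f[box[1]:box[3],box[0]:box[2]]
    cv2.imwrite(f"pics/{name}.png",cv2.resize(f,None,fx=k,fy=k,interpolation=cv2.INTER_CUBIC)); return d
E
python3 - <<'E'
from h import *
d=np.load("w1.npz")
uv=(np.array([(346,157),(414,157),(410,346),(349,346)])+.5)/1.5-.5
p=wpix(d,uv,.024); print(p.round(4),p.mean(0), [np.linalg.norm(p[i]-p[i-1]) for i in range(4)])
a=(p[0]+p[1]-p[2]-p[3]); print(np.degrees(np.arctan2(a[1],a[0])))
# depth check
f=d["frame"].astype(int); D=d["depth"]; print(D[150,252],D[110,252],D.min(),D.max())
cv2.imwrite("pics/w1c.png",cv2.resize(d["frame"][85:245,200:310,::-1],None,fx=5,fy=3.7,interpolation=cv2.INTER_CUBIC))
E
```

```text
[[ 0.5447 -0.382   0.024 ]
 [ 0.5531 -0.4308  0.024 ]
 [ 0.4043 -0.4562  0.024 ]
 [ 0.3957 -0.4069  0.024 ]] [ 0.47443647 -0.41898008  0.024     ] [np.float64(0.1510313396181935), np.float64(0.04947346333357907), np.float64(0.15094168102108374), np.float64(0.05004553927905227)]
9.604011031071614
0.3314409 0.31554112 0.0 1.2890588
```

View pics/w1c.png

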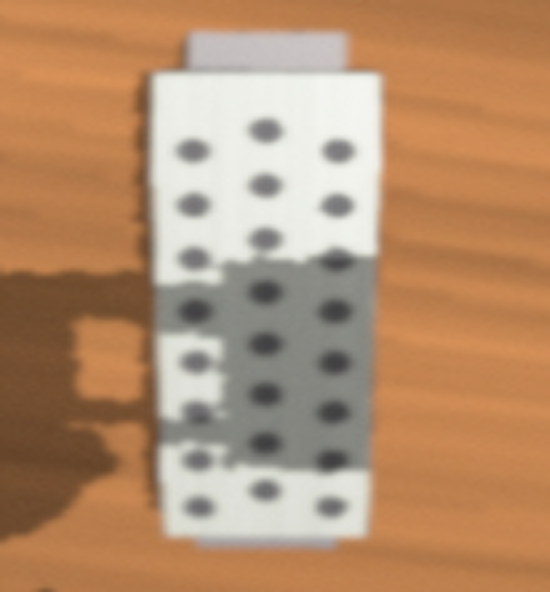

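```bash
python3 - <<'E'
from h import *
print(rel([.43,-.18,.22],tool(np.radians(10))),rel([.46,.175,.24],tool(np.radians(-8.4))))
E
```

```text
[-0.     -0.     -0.     -0.0294 -1.2277 -0.    ] [-0.     -0.      0.1022  0.4265 -2.9497 -0.1   ]
```

{"method": "drive_tool", "body": {
  "steps": [
    [0,0,0,0,-0.98,0,1],
    [0,0,0,0,-0.98,0,1],
    [0,0,0,0,-0.98,0,1],
    [0,0,0,0,-0.98,0,1]
  ]
}}

```text
time_s: 1.82
position: [0.4436, -0.2254, 0.2207]
tool_rot: [3.141, -0.001, 0.176]
force: [-0.4, -0.7, 0.0]
width: 0.088
```

{"method": "drive_tool", "body": {
  "steps": [
    [0,0,0,0,-0.98,0,1],
    [0,0,0,0,-0.98,0,1],
    [0,0,0,0,-0.98,0,1],
    [0,0,0,0,-0.98,0,1]
  ]
}}

```text
time_s: 2.33
position: [0.4103, -0.0332, 0.2203]
tool_rot: [3.141, -0.001, 0.176]
force: [0.1, -0.9, 0.5]
width: 0.088
```

{"method": "drive_tool", "body": {
  "steps": [
    [0,0,0.102,0.426,-0.98,-0.1,1],
    [0,0,0.102,0.426,-0.98,-0.1,1],
    [0,0,0.102,0.426,-0.98,-0.1,1],
    [0,0,0.102,0.426,-0.98,-0.1,1],
    [0,0,0.102,0.426,-0.98,-0.1,1],
    [0,0,0.102,0.426,-0.98,-0.1,1],
    [0,0,0.102,0.426,-0.98,-0.1,1]
  ]
}}

```text
time_s: 3.2
position: [0.4611, 0.1718, 0.2397]
tool_rot: [3.141, -0.0, -0.148]
force: [0.3, -1.2, -0.0]
width: 0.0879
```

```bash
python3 - <<'E'
from h import *
apply([0,0,0,0,-.98,0]);apply([0,0,0,0,-.98,0]);apply([0,0,.102,.426,-.98,-.1]); show()
snap("s1"); show()
E
```

```text
t 3.2 meas [0.4611 0.1718 0.2397] [ 3.1413e+00 -1.0000e-04 -1.4830e-01] cmd [0.4602 0.1731 0.24  ] [ 3.1416  0.     -0.1459] F [ 0.28 -1.15 -0.04] M [-0.    0.01 -0.01] w 0.0879
t 3.25 meas [0.461  0.172  0.2398] [ 3.1414e+00 -1.0000e-04 -1.4810e-01] cmd [0.4602 0.1731 0.24  ] [ 3.1416  0.     -0.1459] F [-0.32 -0.06 -0.56] M [ 0.05 -0.01  0.01] w 0.0884
```

View pics/s1.png

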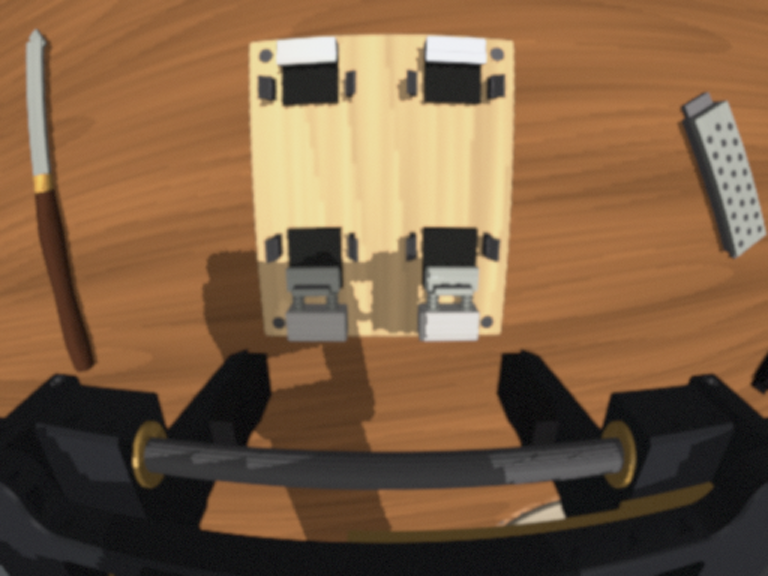

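```bash
python3 - <<'E'
from h import *
f=np.load("s1.npz")["frame"][:,:,::-1]
def crop(n,x0,y0,w,h,k=8): cv2.imwrite(f"pics/{n}.png",cv2.resize(f[y0:y0+h,x0:x0+w],None,fx=k,fy=k,interpolation=cv2.INTER_CUBIC))
crop("s1a",165,20,90,60);crop("s1b",260,20,90,60);crop("s1c",170,145,80,70);crop("s1d",260,145,80,70)
E
```

```text
(no output)
```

View pics/s1a.png

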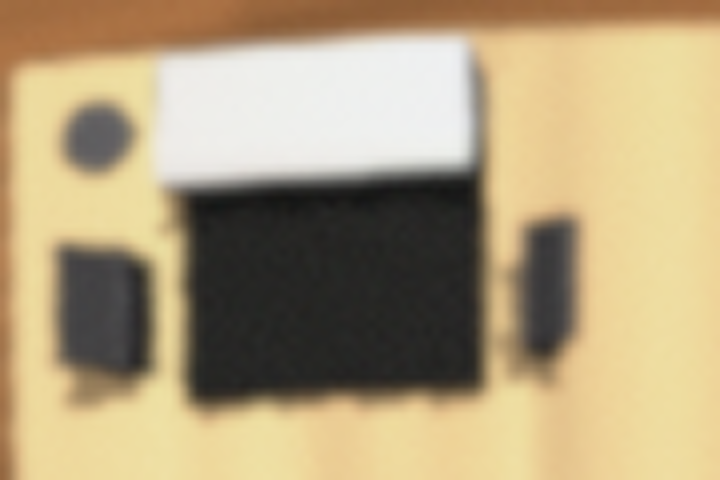

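View pics/s1b.png

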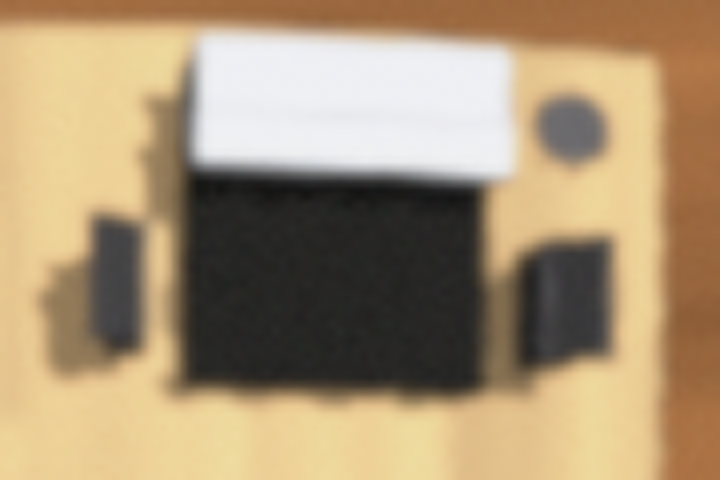

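View pics/s1c.png

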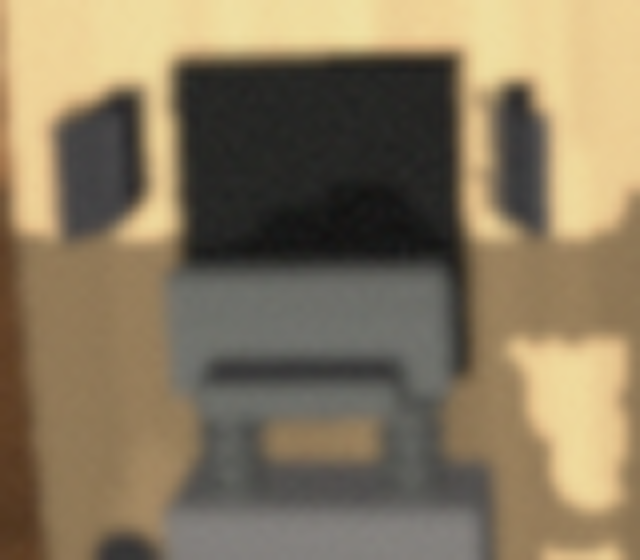

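View pics/s1d.png

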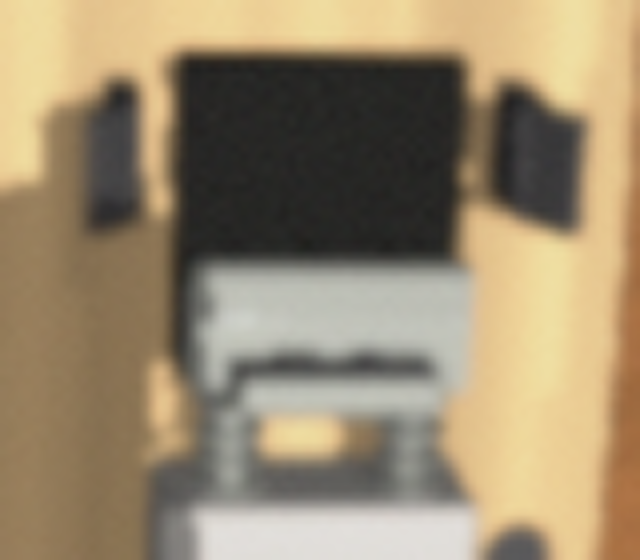

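```bash
cat > fit.py <<'E'
from h import *
from scipy.optimize import least_squares
d=np.load("s1.npz")
def px(o,U,V,k=8): return (o[0]+(U+.5)/k-.5,o[1]+(V+.5)/k-.5)
A=(165,20);B=(260,20);C=(170,145);D=(260,145)
L=55;Rr=-55
ob=[ # pixel, model xy (mm), z, name
(px(A,163,187),(80,L+22),.041),(px(A,472,171),(80,L-22),.041),
(px(B,192,165),(80,Rr+22),.041),(px(B,513,180),(80,Rr-22),.041),
(px(A,190,398),(50,L+22),.025),(px(A,480,388),(50,L-22),.025),
(px(B,185,383),(50,Rr+22),.025),(px(B,480,388),(50,Rr-22),.025),
(px(C,172,264),(-78,L+21),.041),(px(C,448,262),(-78,L-21),.041),
(px(D,192,262),(-78,Rr+21),.041),(px(D,470,262),(-78,Rr-21),.041),
(px(C,178,60),(-50,L+22),.015),(px(C,457,55),(-50,L-22),.015),
(px(D,175,57),(-50,Rr+22),.015),(px(D,465,55),(-50,Rr-22),.015)]
W=np.array([wpix(d,o[0],o[2])[0,:2] for o in ob])*1000; M=np.array([o[1] for o in ob],float)
def mod(q): c,s=np.cos(q[2]),np.sin(q[2]); return M@np.array([[c,s],[-s,c]])+q[:2]
r=least_squares(lambda q:(mod(q)-W).ravel(),[509,168,-.146])
c,s=np.cos(r.x[2]),np.sin(r.x[2])
print(r.x,np.degrees(r.x[2])); print(((W-mod(r.x))@np.array([[c,-s],[s,c]])).round(1))
S=r.x
for n,y in(("left",55),("right",-55)): print(n,S[0]-s*y,S[1]+c*y)
E
python3 fit.py
```

```text
[ 5.26293956e+02  1.63401645e+02 -1.44006296e-01] -8.250953011233205
[[-0.5 -1. ]
 [-0.9 -0.2]
 [-0.4  0.6]
 [-0.4 -0.1]
 [ 0.3 -1. ]
 [-0.3  0.6]
 [-0.   0.2]
 [ 0.8  1.2]
 [ 1.7 -1.3]
 [ 1.6 -0.4]
 [ 1.2  0.3]
 [ 1.2  1. ]
 [-0.8  0.6]
 [-0.9  1. ]
 [-1.6 -0. ]
 [-0.9 -1.3]]
left 534.1869560091321 217.8323399568479
right 518.4009568764073 108.97094996305069
```

```bash
python3 - <<'E'
from h import *
print(rel([.475,-.18,.2],tool(np.radians(24.5))))
E
```

```text
[ 0.      0.     -0.1826  0.3298  1.7359  0.2   ]
```

{"method": "drive_tool", "body": {
  "steps": [
    [0,0,-0.08,0,0.9,0,1],
    [0,0,-0.08,0,0.9,0,1],
    [0,0,-0.08,0,0.9,0,1]
  ]
}}

```text
time_s: 3.62
position: [0.434, -0.0061, 0.2399]
tool_rot: [3.141, -0.001, 0.106]
force: [0.3, -0.2, 0.7]
width: 0.0878
```

```bash
python3 - <<'E'
from h import *
apply([0,0,-.08,0,.9,0]);show()
print(rel([.475,-.18,.2],tool(np.radians(24.5))))
E
```

```text
t 3.62 meas [ 0.434  -0.0061  0.2399] [ 3.1412e+00 -7.0000e-04  1.0580e-01] cmd [ 0.4341 -0.005   0.24  ] [3.1416 0.     0.1054] F [ 0.31 -0.25  0.72] M [ 0.04 -0.05  0.05] w 0.0878
[ 0.      0.     -0.1026  0.1115  0.8916  0.2   ]
```

{"method": "drive_tool", "body": {
  "steps": [
    [0,0,-0.1026,0.11,0.89,0.2,1],
    [0,0,-0.1026,0.11,0.89,0.2,1],
    [0,0,-0.1026,0.11,0.89,0.2,1],
    [0,0,-0.1026,0.11,0.89,0.2,1],
    [0,0,-0.1026,0.11,0.89,0.2,1]
  ]
}}

```text
time_s: 4.25
position: [0.4748, -0.1787, 0.1998]
tool_rot: [-3.141, 0.0, 0.426]
force: [-0.1, -0.2, -0.5]
width: 0.0882
```

```bash
python3 - <<'E'
from h import *
apply([0,0,-.1026,.11,.89,.2]);show()
d=snap("w2",4.4,(170,70,340,200))
E
```

```text
t 4.25 meas [ 0.4748 -0.1787  0.1998] [-3.1412e+00  1.0000e-04  4.2640e-01] cmd [ 0.4747 -0.1797  0.2   ] [3.1416 0.     0.4277] F [-0.12 -0.21 -0.46] M [-0.    0.04  0.03] w 0.0882
```

View pics/w2.png

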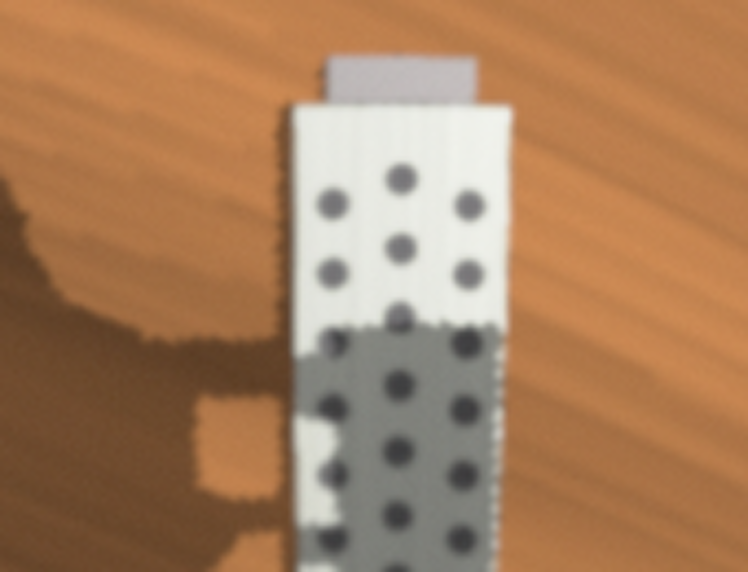

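```bash
python3 - <<'E'
from h import *
f=np.load("w2.npz")["frame"][:,:,::-1]
cv2.imwrite("pics/w2c.png",cv2.resize(f[130:260,190:330],None,fx=4,fy=4,interpolation=cv2.INTER_CUBIC))
E
```

```text
(no output)
```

View pics/w2c.png

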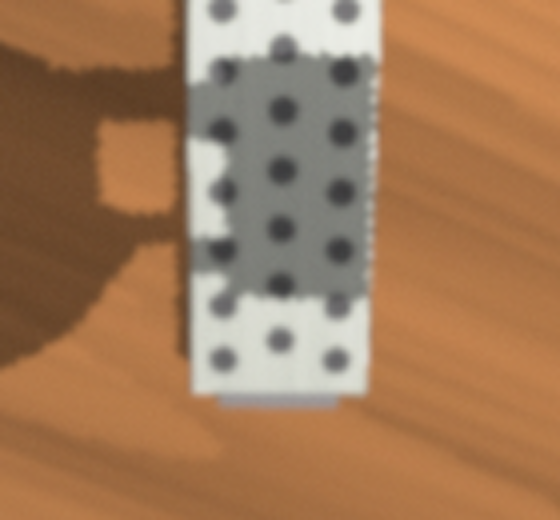

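```bash
python3 - <<'E'
from h import *
d=np.load("w2.npz")
uv=np.array([(170+293.5/4.4-.5,70+106.5/4.4-.5),(170+513.5/4.4-.5,70+107.5/4.4-.5),(190+368.5/4-.5,130+394.5/4-.5),(190+191.5/4-.5,130+394.5/4-.5)])
p=wpix(d,uv,.024); print(p.round(4),p.mean(0), [np.linalg.norm(p[i]-p[i-1]) for i in range(4)])
a=(p[0]+p[1]-p[2]-p[3]); yaw=np.arctan2(a[1],a[0]);print(np.degrees(yaw))
c=p.mean(0); tgt=[c[0],c[1],.09]; print(rel(tgt,tool(yaw)), rel([c[0],c[1],.0165],tool(yaw)))
E
```

```text
[[ 0.5437 -0.1256  0.024 ]
 [ 0.5648 -0.1721  0.024 ]
 [ 0.4278 -0.2328  0.024 ]
 [ 0.4068 -0.1864  0.024 ]] [ 0.48577351 -0.17923643  0.024     ] [np.float64(0.14978037531842067), np.float64(0.05101819511465124), np.float64(0.14984262347427388), np.float64(0.05094540338053027)]
23.923125715892663
[-0.      0.      0.0032  0.0516  0.0209  0.55  ] [-0.      0.      0.0032  0.0516  0.0209  0.9175]
```

{"method": "drive_tool", "body": {
  "steps": [
    [0,0,0.0032,0.0516,0.021,0.3,1],
    [0,0,0.0032,0.0516,0.021,0.6,1],
    [0,0,0.0032,0.0516,0.021,0.8,1],
    [0,0,0.0032,0.0516,0.021,0.915,1],
    [0,0,0.0032,0.0516,0.021,0.915,1],
    [0,0,0.0032,0.0516,0.021,0.915,1]
  ]
}}

```text
time_s: 5.05
position: [0.4867, -0.1774, 0.0175]
tool_rot: [3.141, -0.001, 0.419]
force: [0.1, 0.5, -0.4]
width: 0.0879
```

```bash
python3 - <<'E'
from h import *
apply([0,0,.0032,.0516,.021,.915]);show()
d=snap("w3",1.5); show()
E
```

```text
t 5.05 meas [ 0.4867 -0.1774  0.0175] [ 3.1408e+00 -5.0000e-04  4.1880e-01] cmd [ 0.4858 -0.1792  0.017 ] [3.1416 0.     0.4177] F [ 0.08  0.49 -0.43] M [-0.01 -0.09 -0.01] w 0.0879
t 5.1 meas [ 0.4867 -0.1775  0.0176] [ 3.1406e+00 -6.0000e-04  4.1860e-01] cmd [ 0.4858 -0.1792  0.017 ] [3.1416 0.     0.4177] F [-0.11  1.13 -0.26] M [-0.    0.01 -0.01] w 0.0879
```

View pics/w3.png

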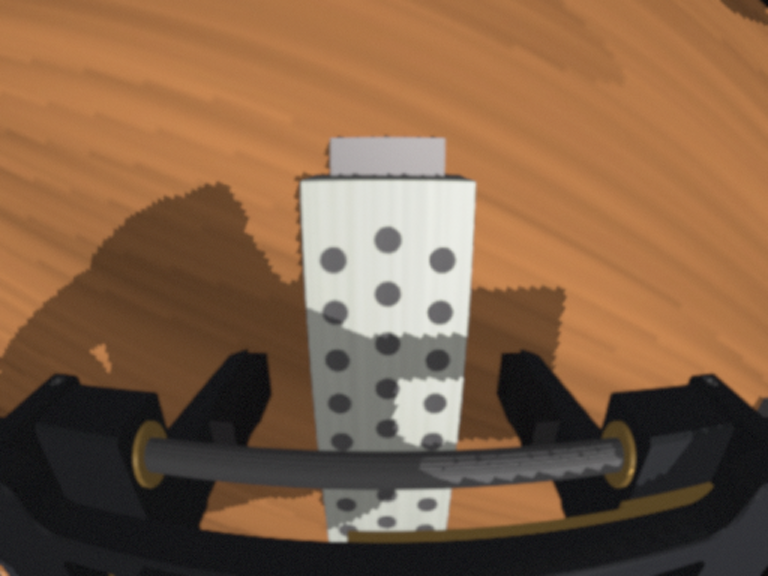

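{"method": "drive_tool", "body": {
  "steps": [
    [0,0,0,0,0,0,0.3],
    [0,0,0,0,0,0,0.3],
    [0,0,0,0,0,0,0.3],
    [0,0,0,0,0,0,0.3],
    [0,0,0,0,0,0,0.3],
    [0,0,0,0,0,0,0.3]
  ],
  "newtons": 50
}}

```text
time_s: 5.85
position: [0.4864, -0.1781, 0.0168]
tool_rot: [3.141, -0.0, 0.418]
force: [-0.8, -1.5, 1.4]
width: 0.0499
```

```bash
python3 - <<'E'
from h import *
show();snap("w4",1.5)
E
```

```text
t 5.85 meas [ 0.4864 -0.1781  0.0168] [ 3.1415e+00 -1.0000e-04  4.1760e-01] cmd [ 0.4858 -0.1792  0.017 ] [3.1416 0.     0.4177] F [-0.82 -1.49  1.4 ] M [-0.01  0.05 -0.01] w 0.0499
```

View pics/w4.png

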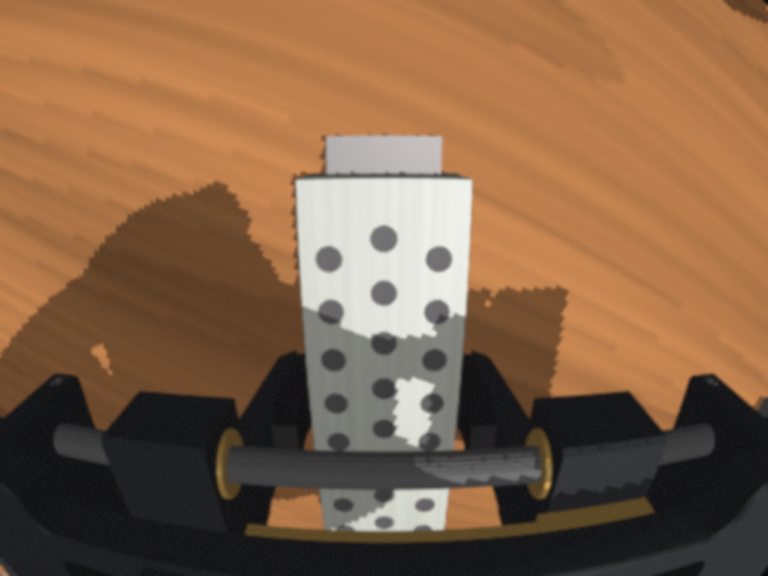

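```bash
python3 - <<'E'
from h import *
d=np.load("w4.npz")
uv=(np.array([(296,179.5),(471.5,180),(330,176),(440,176)])+.5)/1.5-.5
T=R.from_euler("xyz",d["rot"])
for z,i in((.024,[0,1]),(.008,[2,3])):
    p=wpix(d,uv[i],z); print(T.inv().apply(p-d["pos"]).round(4))
# tongue tip corners
p=wpix(d,(np.array([(328,136.5),(442,137)])+.5)/1.5-.5,.008);print(T.inv().apply(p-d["pos"]).round(4))
E
```

```text
[[ 0.0738 -0.025  -0.0072]
 [ 0.0737  0.0246 -0.0072]]
[[ 0.0733 -0.0171  0.0088]
 [ 0.0733  0.0176  0.0088]]
[[ 0.0859 -0.0176  0.0088]
 [ 0.0858  0.018   0.0088]]
```

```bash
cat >> h.py <<'E'
YAW=np.radians(-8.25); SEAT={"L":np.array([.5342,.2178,.037]),"R":np.array([.5184,.1090,.037])}
OFF=[-.0012,0,.0048] # plate centre in tool frame
def bay2w(b,v): return SEAT[b]+R.from_euler("z",YAW).apply(v)
def ptgt(b,tipx,tipz,th,y=0,off=OFF):
    "mm tip-bottom of low end in bay; -> TCP pose"
    c,s=np.cos(th),np.sin(th)
    ctr=bay2w(b,np.array([tipx+87*c-12*s,y,tipz+87*s+12*c])/1000)
    r=tool(YAW,th); return ctr-r.apply(off),r
def pstate(b,off=OFF):
    s=telemetry.state(); r=R.from_euler("xyz",s["tool_rot"]); ctr=s["position"]+r.apply(off)
    v=R.from_euler("z",-YAW).apply(ctr-SEAT[b])*1000
    X=R.from_euler("z",-YAW).apply(r.apply([1,0,0])); th=np.arctan2(X[2],X[0]); c,ss=np.cos(th),np.sin(th)
    f=R.from_euler("z",-YAW).apply(s["force"])
    print("t",round(s["time_s"],2),"ctr",v.round(2),"tip",(v[0]-87*c+12*ss).round(2),(v[2]-87*ss-12*c).round(2),"hi-tip",(v[0]+87*c+12*ss).round(2),(v[2]+87*ss-12*c).round(2),"th",th.round(4),"yaw",np.arctan2(X[1],X[0]).round(4),"Fbay",f.round(1),"w",round(s["width"],4))
E
python3 - <<'E'
from h import *
p,r=getcmd(); print(rel([p[0],p[1],.12],r))
apply([0,0,0,0,0,-.5]); print(rel(*ptgt("L",-68,65,.17)))
E
```

```text
[ 0.     0.     0.    -0.     0.    -0.515]
[-0.0152  0.0527  0.1783  1.0946 -1.6736 -0.0824]
```

{"method": "drive_tool", "body": {
  "steps": [
    [0,0,0,0,0,-0.1,0.3],
    [0,0,0,0,0,-0.3,0.3],
    [0,0,0,0,0,-0.5,0.3],
    [0,0,0,0,0,-0.5,0.3]
  ]
}}

```text
time_s: 6.4
position: [0.4872, -0.1785, 0.1186]
tool_rot: [3.138, -0.002, 0.418]
force: [0.0, 0.1, -5.1]
width: 0.0498
```

{"method": "drive_tool", "body": {
  "steps": [
    [0,0,0.03,0.2,-0.25,0,0.3],
    [0,0,0.06,0.4,-0.5,0,0.3],
    [0,0,0.1,0.5,-0.75,0,0.3],
    [0,0,0.1,0.6,-0.9,0,0.3],
    [0,0,0.1,0.6,-0.9,0,0.3],
    [0,0,0.1,0.6,-0.9,0,0.3]
  ]
}}

```text
time_s: 7.15
position: [0.5225, 0.0347, 0.1155]
tool_rot: [-3.141, 0.002, 0.103]
force: [-0.1, 0.0, -2.7]
width: 0.0499
```

```bash
python3 - <<'E'
from h import *
apply([0,0,.1,.6,-.9,0]);show(); print(rel(*ptgt("L",-68,65,.17)))
E
```

```text
t 7.15 meas [0.5225 0.0347 0.1155] [-3.1413e+00  2.2000e-03  1.0340e-01] cmd [0.5225 0.034  0.117 ] [3.1416 0.     0.1035] F [-0.05  0.01 -2.71] M [ 0.01 -0.01  0.04] w 0.0499
[-0.0067  0.0538  0.0786  0.2313 -0.8885 -0.0824]
```

{"method": "drive_tool", "body": {
  "steps": [
    [-0.002,0.014,0.02,0.06,-0.22,-0.0824,0.3],
    [-0.0035,0.027,0.04,0.12,-0.45,-0.0824,0.3],
    [-0.005,0.041,0.06,0.18,-0.68,-0.0824,0.3],
    [-0.0067,0.0538,0.0786,0.2313,-0.8885,-0.0824,0.3],
    [-0.0067,0.0538,0.0786,0.2313,-0.8885,-0.0824,0.3],
    [-0.0067,0.0538,0.0786,0.2313,-0.8885,-0.0824,0.3],
    [-0.0067,0.0538,0.0786,0.2313,-0.8885,-0.0824,0.3]
  ]
}}

```text
time_s: 8.02
position: [0.551, 0.2152, 0.133]
tool_rot: [3.141, -0.169, -0.146]
force: [0.3, 0.4, -3.3]
width: 0.0497
```

```bash
python3 - <<'E'
from h import *
apply([-0.0067,0.0538,0.0786,0.2313,-0.8885,-0.0824]);show();pstate("L")
d=snap("a1"); pstate("L")
for n in["scene"]:
    e=viewer.get_image(n); cv2.imwrite("pics/a1s.png",cv2.resize(e["frame"][140:260,250:400,::-1],None,fx=5,fy=5,interpolation=cv2.INTER_CUBIC))
E
```

```text
t 8.03 meas [0.551  0.2152 0.133 ] [ 3.1412 -0.1692 -0.1459] cmd [0.5501 0.2155 0.1335] [ 3.1416 -0.1699 -0.144 ] F [ 0.33  0.4  -3.27] M [ 0.02  0.12 -0.  ] w 0.0497
t 8.03 ctr [16.61 -0.19 91.05] tip -67.13 64.57 hi-tip 104.39 93.88 th 0.1692 yaw -0.0019 Fbay [ 0.3  0.4 -3.3] w 0.0497
t 8.07 ctr [ 1.659e+01 -2.000e-02  9.116e+01] tip -67.14 64.66 hi-tip 104.37 94.0 th 0.1694 yaw -0.0017 Fbay [-0.8 -0.5 -2.7] w 0.0494
```

View pics/a1.png

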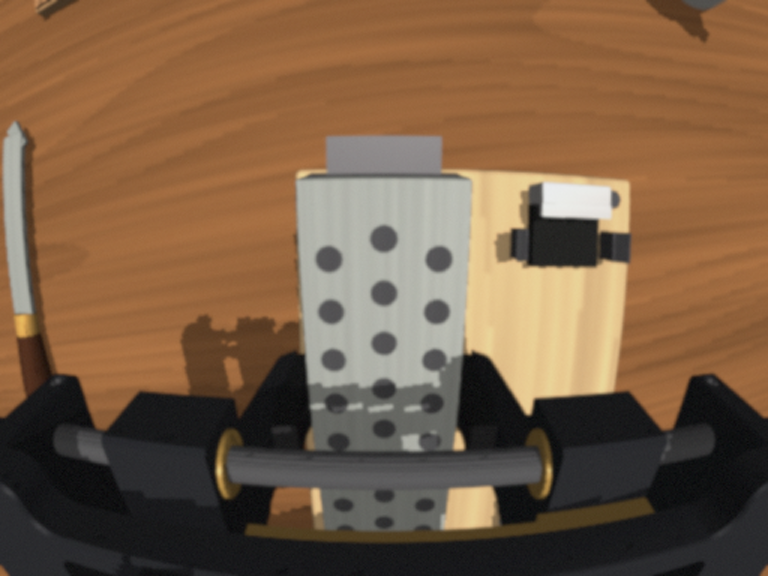

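View pics/a1s.png

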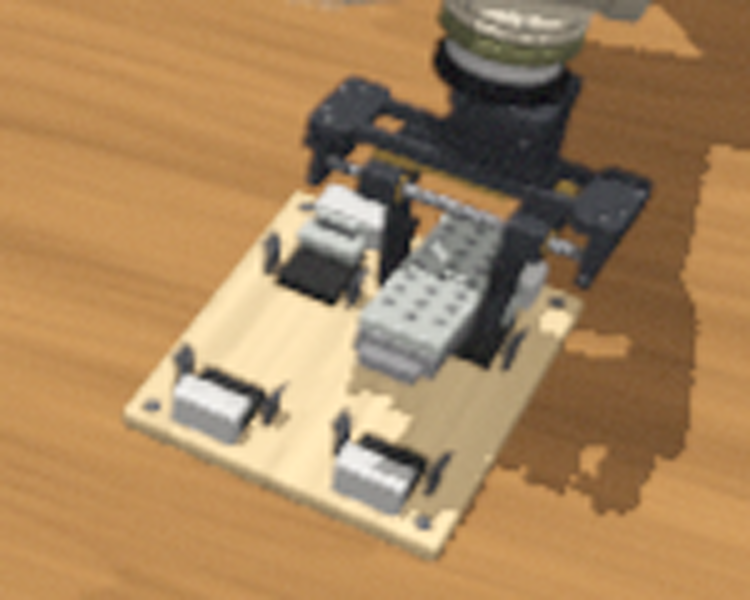

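```bash
python3 - <<'E'
from h import *
d=np.load("a1.npz")
cv2.imwrite("pics/a1c.png",cv2.resize(d["frame"][110:190,330:430,::-1],None,fx=7,fy=7,interpolation=cv2.INTER_CUBIC))
for U,V,z in((528,264,.025),(598,267,.025),(541,216,.041),(611,218,.041),(532,207,.025)):
    p=wpix(d,((U+.5)/1.5-.5,(V+.5)/1.5-.5),z)[0]; print((R.from_euler("z",-YAW).apply(p-SEAT["R"])*1000).round(1))
E
```

```text
[ 51.2  24.3 -12. ]
[ 49.9 -23.1 -12. ]
[79.6 22.7  4. ]
[ 80.4 -22.3   4. ]
[ 84.9  22.6 -12. ]
```

View pics/a1c.png

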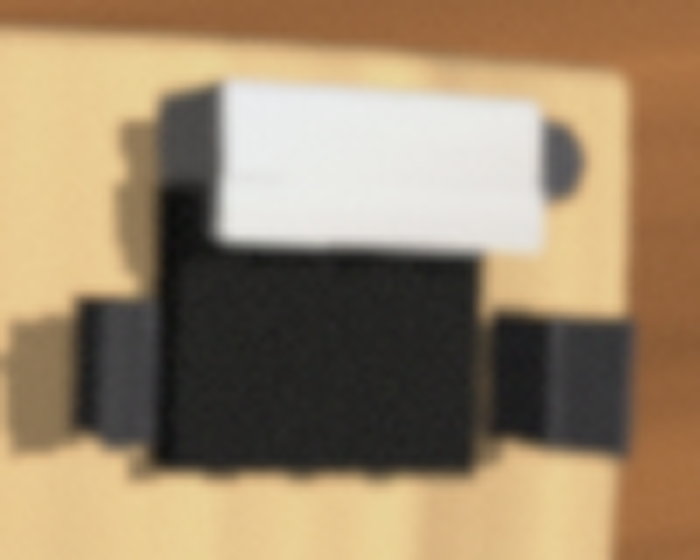

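```bash
python3 - <<'E'
from h import *
for z in(20,0,-10.5): print(rel(*ptgt("L",-68.5,z,.17)))
E
```

```text
[ 0.000e+00  0.000e+00 -0.000e+00 -4.050e-02 -1.000e-04  2.213e-01]
[ 0.000e+00  0.000e+00 -0.000e+00 -5.740e-02 -1.000e-04  3.199e-01]
[ 0.000e+00  0.000e+00 -0.000e+00 -6.630e-02 -1.000e-04  3.716e-01]
```

{"method": "drive_tool", "body": {
  "steps": [
    [0,0,0,-0.02,0,0.11,0.3],
    [0,0,0,-0.0405,0,0.2213,0.3],
    [0,0,0,-0.049,0,0.27,0.3],
    [0,0,0,-0.0574,0,0.32,0.3],
    [0,0,0,-0.062,0,0.346,0.3],
    [0,0,0,-0.0663,0,0.3716,0.3],
    [0,0,0,-0.0663,0,0.3716,0.3]
  ]
}}

```text
time_s: 9.0
position: [0.5502, 0.2168, 0.0576]
tool_rot: [3.141, -0.17, -0.144]
force: [-0.2, 0.2, -3.3]
width: 0.0498
```

```bash
python3 - <<'E'
from h import *
apply([0,0,0,-.0663,0,.3716]);show();pstate("L")
e=viewer.get_image("scene"); cv2.imwrite("pics/a2s.png",cv2.resize(e["frame"][150:260,260:390,::-1],None,fx=5.5,fy=5.5,interpolation=cv2.INTER_CUBIC))
pstate("L")
E
```

```text
t 9.0 meas [0.5502 0.2168 0.0576] [ 3.1415 -0.1697 -0.144 ] cmd [0.5496 0.2156 0.058 ] [ 3.1416 -0.1699 -0.144 ] F [-0.19  0.22 -3.32] M [0.03 0.11 0.  ] w 0.0498
t 9.0 ctr [15.61  1.32 15.68] tip -68.12 -10.84 hi-tip 103.38 18.55 th 0.1697 yaw 0.0 Fbay [-0.2  0.2 -3.3] w 0.0498
t 9.05 ctr [15.74  1.38 15.95] tip -67.97 -10.61 hi-tip 103.52 18.86 th 0.1702 yaw 0.0001 Fbay [ 0.6  0.6 -4.3] w 0.049
```

View pics/a2s.png

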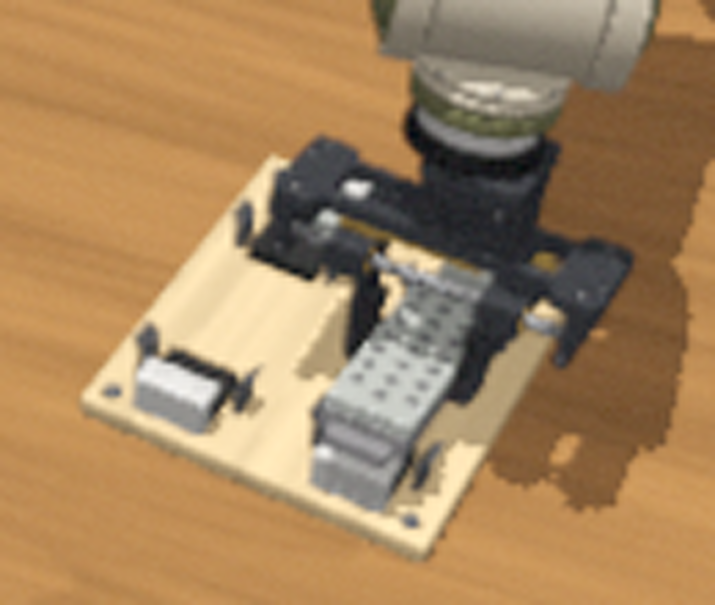

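{"method": "drive_tool", "body": {
  "steps": [
    [0,0,0,-0.001,0.006,0.005,0.3],
    [0,0,0,-0.0015,0.006,0.008,0.3],
    [0,0,0,-0.0015,0.006,0.008,0.3]
  ]
}}

```text
time_s: 9.43
position: [0.5501, 0.2156, 0.0562]
tool_rot: [-3.142, -0.17, -0.144]
force: [0.2, -0.5, -3.3]
width: 0.0496
```

```bash
python3 - <<'E'
from h import *
apply([0,0,0,-.0015,.006,.008]);show();pstate("L")
E
```

```text
t 9.43 meas [0.5501 0.2156 0.0562] [-3.1416 -0.1701 -0.144 ] cmd [0.5494 0.2144 0.0564] [ 3.1416 -0.1699 -0.144 ] F [ 0.22 -0.54 -3.26] M [ 0.02  0.15 -0.02] w 0.0496
t 9.43 ctr [15.71  0.1  14.26] tip -68.01 -12.29 hi-tip 103.48 17.16 th 0.1701 yaw -0.0 Fbay [ 0.3 -0.5 -3.3] w 0.0496
```

```bash
cat >> h.py <<'E'
def cmdtip(b,off=OFF):
    p,r=getcmd(); v=R.from_euler("z",-YAW).apply(p+r.apply(off)-SEAT[b])*1000
    X=R.from_euler("z",-YAW).apply(r.apply([1,0,0])); th=np.arctan2(X[2],X[0]);c,s=np.cos(th),np.sin(th)
    return v[0]-87*c+12*s,v[2]-87*s-12*c,th,v[1]
def brel(b,dx=0,dz=0,dth=0,dy=0,off=OFF):
    x,z,th,y=cmdtip(b,off); return rel(*ptgt(b,x+dx,z+dz,th+dth,y+dy,off))
E
python3 - <<'E'
from h import *
print(cmdtip("L"))
for dx in(-8,-14,-17,-22): print(dx,brel("L",dx))
E
```

```text
(np.float64(-68.53412165036102), np.float64(-12.110050898689261), np.float64(0.1698896470772149), np.float64(-1.2124652633770778))
-8 [ 0.      0.     -0.     -0.0394  0.     -0.0068]
-14 [ 0.      0.     -0.     -0.069   0.     -0.0118]
-17 [ 0.      0.     -0.     -0.0838  0.     -0.0144]
-22 [ 0.      0.     -0.     -0.1084  0.     -0.0186]
```

{"method": "drive_tool", "body": {
  "steps": [
    [0,0,0,-0.0394,0,-0.0068,0.3],
    [0,0,0,-0.069,0,-0.0118,0.3],
    [0,0,0,-0.0838,0,-0.0144,0.3],
    [0,0,0,-0.0838,0,-0.0144,0.3]
  ]
}}

```text
time_s: 9.93
position: [0.534, 0.2181, 0.0567]
tool_rot: [-3.141, -0.173, -0.144]
force: [5.0, -0.5, -3.3]
width: 0.05
```

```bash
python3 - <<'E'
from h import *
apply([0,0,0,-.0838,0,-.0144]);show();pstate("L")
for dx in(-2,-4,-6): print(dx,brel("L",dx))
E
```

```text
t 9.93 meas [0.534  0.2181 0.0567] [-3.141  -0.1726 -0.1437] cmd [0.5326 0.2168 0.0564] [ 3.1416 -0.1699 -0.144 ] F [ 5.01 -0.52 -3.32] M [-0.14 -0.61  0.07] w 0.05
t 9.93 ctr [-0.63  0.23 14.79] tip -84.28 -11.97 hi-tip 87.14 17.91 th 0.1726 yaw 0.0002 Fbay [ 5.   0.2 -3.3] w 0.05
-2 [ 0.      0.     -0.     -0.0099  0.     -0.0017]
-4 [ 0.      0.     -0.     -0.0197  0.     -0.0034]
-6 [ 0.      0.     -0.     -0.0296  0.     -0.0051]
```

{"method": "drive_tool", "body": {
  "steps": [
    [0,0,0,-0.01,0,-0.0017,0.3],
    [0,0,0,-0.02,0,-0.0034,0.3],
    [0,0,0,-0.03,0,-0.0051,0.3],
    [0,0,0,-0.04,0,-0.0068,0.3],
    [0,0,0,-0.04,0,-0.0068,0.3]
  ]
}}

```text
time_s: 10.55
position: [0.5273, 0.2191, 0.0573]
tool_rot: [-3.14, -0.176, -0.144]
force: [9.6, -2.2, -3.5]
width: 0.0496
```

```bash
python3 - <<'E'
from h import *
apply([0,0,0,-.04,0,-.0068]);show();pstate("L")
E
```

```text
t 10.55 meas [0.5273 0.2191 0.0573] [-3.1403 -0.1756 -0.144 ] cmd [0.5246 0.218  0.0564] [ 3.1416 -0.1699 -0.144 ] F [ 9.55 -2.18 -3.52] M [-0.4  -1.48  0.06] w 0.0496
t 10.55 ctr [-7.4   0.27 15.32] tip -90.96 -11.69 hi-tip 80.36 18.7 th 0.1756 yaw 0.0 Fbay [ 9.8 -0.8 -3.5] w 0.0496
```

{"method": "drive_tool", "body": {
  "steps": [
    [0,0,0,-0.01,0,0,0.3],
    [0,0,0,-0.018,0,-0.001,0.3],
    [0,0,0,-0.026,0,-0.002,0.3],
    [0,0,0,-0.026,0,-0.002,0.3]
  ]
}}

```text
time_s: 11.05
position: [0.5228, 0.2198, 0.0572]
tool_rot: [-3.14, -0.177, -0.144]
force: [11.5, -4.0, -2.6]
width: 0.0497
```

```bash
python3 - <<'E'
from h import *
apply([0,0,0,-.026,0,-.002]);show();pstate("L")
E
```

```text
t 11.05 meas [0.5228 0.2198 0.0572] [-3.14   -0.1773 -0.1439] cmd [0.5194 0.2187 0.0559] [ 3.1416 -0.1699 -0.144 ] F [11.51 -4.03 -2.59] M [-0.48 -1.72  0.04] w 0.0497
t 11.05 ctr [-11.88   0.31  15.28] tip -95.4 -11.88 hi-tip 75.87 18.81 th 0.1773 yaw 0.0001 Fbay [12.  -2.3 -2.6] w 0.0497
```

```bash
cat >> h.py <<'E'
def rot_to(b,th1,dx=0,dz=0,off=OFF):
    x,z,th,y=cmdtip(b,off); return rel(*ptgt(b,x+dx+8*(np.sin(th1)-np.sin(th)),z+dz,th1,y,off))
E
python3 - <<'E'
from h import *
print(brel("L",-1.6)); 
for t in(.14,.115): print(rot_to("L",t,-1.6))
E
```

```text
[ 0.      0.     -0.     -0.0079  0.     -0.0014]
[ 0.     -0.0095 -0.     -0.0067  0.      0.0117]
[ 0.     -0.0175 -0.     -0.0061  0.      0.0226]
```

{"method": "drive_tool", "body": {
  "steps": [
    [0,0,0,-0.008,0,-0.0014,0.3],
    [0,0,0,-0.008,0,-0.0014,0.3],
    [0,-0.0048,0,-0.0072,0,0.005,0.3],
    [0,-0.0095,0,-0.0067,0,0.0117,0.3],
    [0,-0.0175,0,-0.0061,0,0.0226,0.3],
    [0,-0.0175,0,-0.0061,0,0.0226,0.3]
  ]
}}

```text
time_s: 11.8
position: [0.523, 0.2197, 0.0525]
tool_rot: [-3.14, -0.123, -0.144]
force: [13.0, -3.7, -1.4]
width: 0.0494
```

```bash
python3 - <<'E'
from h import *
apply([0,-.0175,0,-.0061,0,.0226]);show();pstate("L")
e=viewer.get_image("scene"); cv2.imwrite("pics/a3s.png",cv2.resize(e["frame"][150:260,260:390,::-1],None,fx=5.5,fy=5.5,interpolation=cv2.INTER_CUBIC))
snap("a3")
pstate("L")
E
```

```text
t 11.8 meas [0.523  0.2197 0.0525] [-3.1397 -0.1232 -0.1443] cmd [0.519  0.2188 0.0512] [ 3.1416 -0.1149 -0.144 ] F [13.02 -3.68 -1.43] M [-0.56 -1.96  0.12] w 0.0494
t 11.8 ctr [-11.92   0.26  10.6 ] tip -96.78 -12.0 hi-tip 75.9 9.38 th 0.1232 yaw -0.0003 Fbay [13.4 -1.8 -1.4] w 0.0494
t 11.9 ctr [-11.97   0.29  10.71] tip -96.82 -11.93 hi-tip 75.85 9.54 th 0.1237 yaw -0.0001 Fbay [13.6 -2.4 -1.8] w 0.0491
```

View pics/a3s.png

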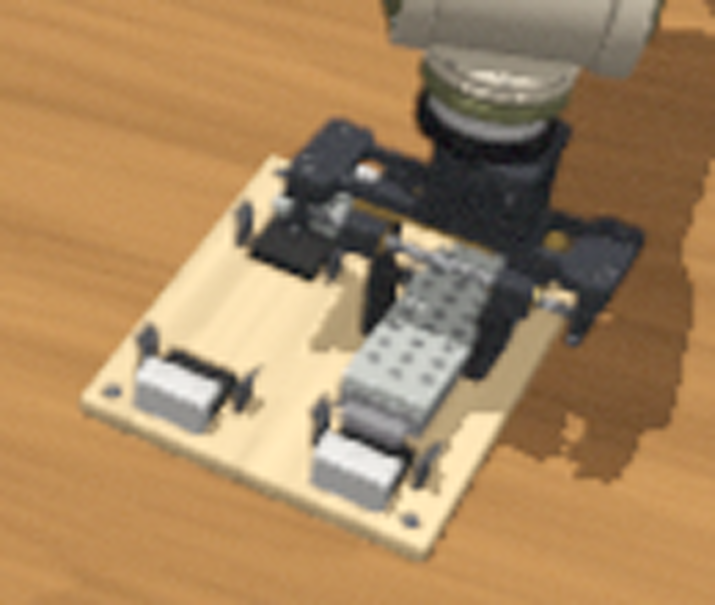

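View pics/a3.png

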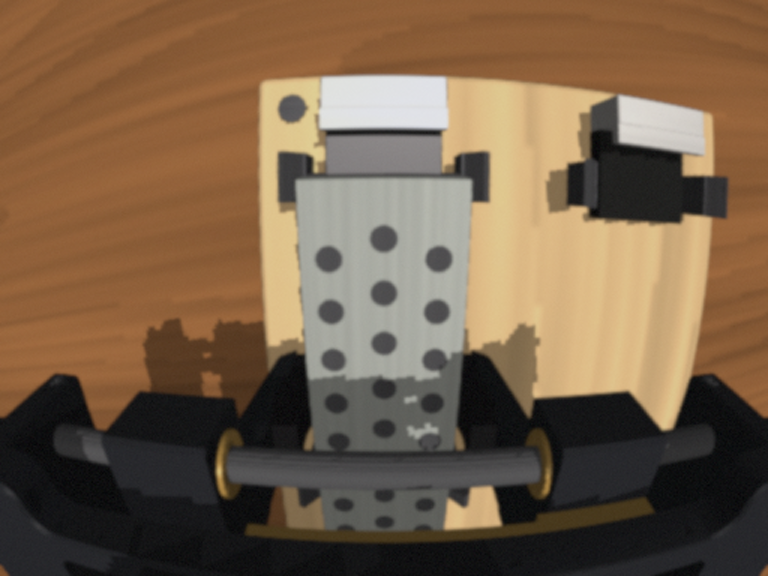

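```bash
python3 - <<'E'
from h import *
for t in(.09,.065,.04,.015,0): print(t,rot_to("L",t))
E
```

```text
0.09 [ 0.     -0.0079 -0.      0.001   0.      0.0109]
0.065 [ 0.     -0.0159 -0.      0.0017 -0.      0.0219]
0.04 [ 0.     -0.0238 -0.      0.0021 -0.      0.0329]
0.015 [ 0.     -0.0318 -0.      0.0022 -0.      0.0439]
0 [ 0.     -0.0366 -0.      0.0022 -0.      0.0506]
```

{"method": "drive_tool", "body": {
  "steps": [
    [0,-0.004,0,0.0005,0,0.0055,0.3],
    [0,-0.0079,0,0.001,0,0.0109,0.3],
    [0,-0.012,0,0.0014,0,0.0165,0.3],
    [0,-0.0159,0,0.0017,0,0.0219,0.3],
    [0,-0.0159,0,0.0017,0,0.0219,0.3]
  ]
}}

```text
time_s: 12.52
position: [0.524, 0.2195, 0.0483]
tool_rot: [-3.14, -0.074, -0.144]
force: [14.5, -3.2, -2.6]
width: 0.0494
```

```bash
python3 - <<'E'
from h import *
apply([0,-.0159,0,.0017,0,.0219]);show();pstate("L")
for t in(.04,.015,0,-.01): print(t,rot_to("L",t))
E
```

```text
t 12.53 meas [0.524  0.2195 0.0483] [-3.1397 -0.074  -0.1442] cmd [0.5198 0.2187 0.0469] [ 3.1416 -0.065  -0.144 ] F [14.52 -3.19 -2.62] M [-0.58 -2.22  0.09] w 0.0494
t 12.53 ctr [-11.17   0.25   6.38] tip -97.04 -12.02 hi-tip 76.48 0.85 th 0.074 yaw -0.0002 Fbay [14.8 -1.1 -2.6] w 0.0494
0.04 [ 0.     -0.0079 -0.      0.001   0.      0.011 ]
0.015 [ 0.     -0.0159 -0.      0.0017 -0.      0.022 ]
0 [ 0.     -0.0207 -0.      0.0019 -0.      0.0286]
-0.01 [ 0.     -0.0239 -0.      0.0021 -0.      0.0331]
```

{"method": "drive_tool", "body": {
  "steps": [
    [0,-0.004,0,0.0005,0,0.0055,0.3],
    [0,-0.0079,0,0.001,0,0.011,0.3],
    [0,-0.012,0,0.0014,0,0.0165,0.3],
    [0,-0.0159,0,0.0017,0,0.022,0.3],
    [0,-0.0207,0,0.002,0,0.0286,0.3],
    [0,-0.0207,0,0.002,0,0.0286,0.3]
  ]
}}

```text
time_s: 13.28
position: [0.5252, 0.2194, 0.0427]
tool_rot: [-3.14, -0.01, -0.144]
force: [15.5, -4.5, -1.6]
width: 0.0498
```

```bash
python3 - <<'E'
from h import *
apply([0,-.0207,0,.002,0,.0286]);show();pstate("L");snap("a4",4,(170,30,340,170));pstate("L")
E
```

```text
t 13.28 meas [0.5252 0.2194 0.0427] [-3.1396 -0.0102 -0.1443] cmd [0.5206 0.2186 0.0412] [ 3.1416e+00  1.0000e-04 -1.4400e-01] F [15.5  -4.52 -1.59] M [-0.68 -2.43  0.16] w 0.0498
t 13.28 ctr [-10.26   0.26   0.84] tip -97.13 -12.05 hi-tip 76.86 -10.27 th 0.0102 yaw -0.0003 Fbay [16.  -2.2 -1.6] w 0.0498
t 13.32 ctr [-10.25   0.25   0.89] tip -97.12 -12.02 hi-tip 76.87 -10.2 th 0.0105 yaw -0.0002 Fbay [15.5 -1.1 -1.9] w 0.0493
```

View pics/a4.png

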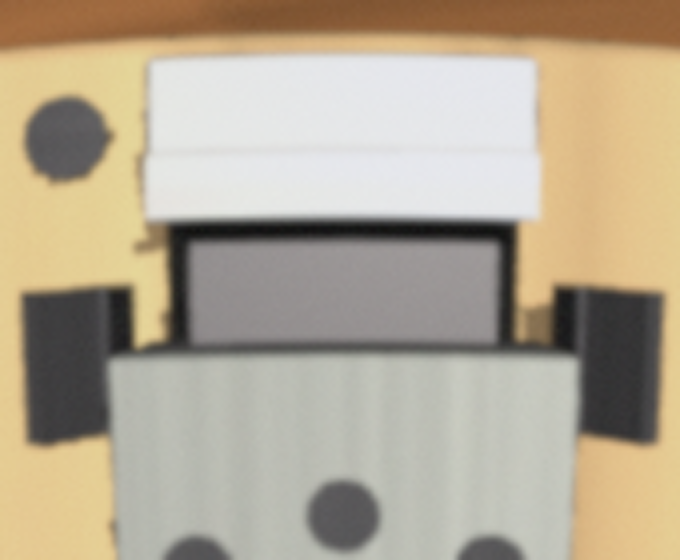

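```bash
python3 - <<'E'
from h import *
print(cmdtip("L"))
for dx in(5,9,13): print(dx,brel("L",dx,0,0))
E
```

```text
(np.float64(-101.78649041263678), np.float64(-12.580944403034543), np.float64(-7.051554144244775e-05), np.float64(-1.2116322497463192))
5 [ 0.     0.    -0.     0.025 -0.    -0.   ]
9 [ 0.     0.    -0.     0.045 -0.    -0.   ]
13 [ 0.     0.    -0.     0.065 -0.    -0.   ]
```

{"method": "drive_tool", "body": {
  "steps": [
    [0,0,0,0.0125,0,0,0.3],
    [0,0,0,0.025,0,0,0.3],
    [0,0,0,0.035,0,0,0.3],
    [0,0,0,0.045,0,0,0.3],
    [0,0,0,0.055,0,0,0.3],
    [0,0,0,0.065,0,0,0.3],
    [0,0,0,0.065,0,0,0.3]
  ]
}}

```text
time_s: 14.2
position: [0.5349, 0.2179, 0.0417]
tool_rot: [-3.141, -0.002, -0.144]
force: [3.7, -2.4, 4.8]
width: 0.0492
```

```bash
python3 - <<'E'
from h import *
apply([0,0,0,.065,0,0]);show();pstate("L");snap("a5",4,(170,30,340,170));pstate("L")
E
```

```text
t 14.2 meas [0.5349 0.2179 0.0417] [-3.1412e+00 -2.0000e-03 -1.4390e-01] cmd [0.5334 0.2167 0.0412] [ 3.1416e+00  1.0000e-04 -1.4400e-01] F [ 3.67 -2.36  4.84] M [-0.31 -0.41  0.03] w 0.0492
t 14.2 ctr [-0.55  0.23 -0.05] tip -87.52 -12.23 hi-tip 86.48 -11.88 th 0.002 yaw 0.0 Fbay [ 4.  -1.8  4.8] w 0.0492
t 14.25 ctr [-0.56  0.25 -0.02] tip -87.53 -12.21 hi-tip 86.47 -11.83 th 0.0022 yaw 0.0001 Fbay [ 3.3 -0.7  4.5] w 0.05
```

View pics/a5.png

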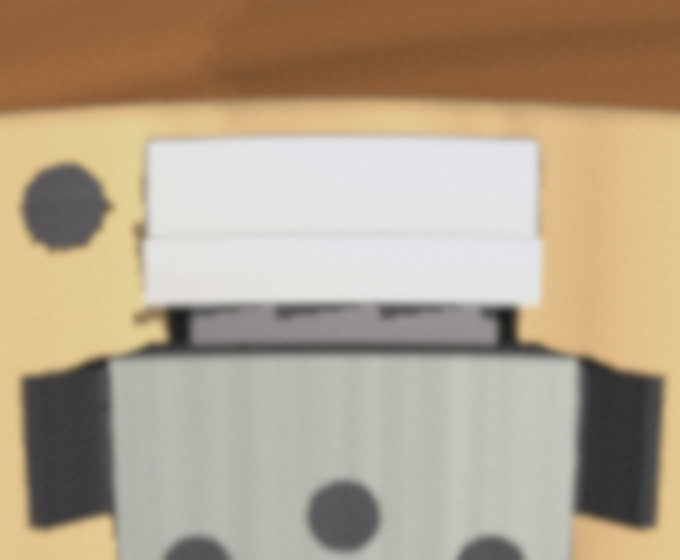

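{"method": "drive_tool", "body": {
  "steps": [
    [0,0,0,0,0,0,0.8],
    [0,0,0,0,0,0,0.8],
    [0,0,0,0,0,0,0.8],
    [0,0,0,0,0,-0.15,0.8],
    [0,0,0,0,0,-0.5,1],
    [0,0,0,0,0,-0.5,1],
    [0,0,0,0,0,-0.5,1]
  ]
}}

```text
time_s: 15.12
position: [0.5338, 0.218, 0.1407]
tool_rot: [-3.142, 0.0, -0.144]
force: [0.2, -0.1, 0.2]
width: 0.0879
```

```bash
python3 - <<'E'
from h import *
apply([0,0,0,0,0,-.5]);show();snap("a6",1.5)
e=viewer.get_image("scene"); cv2.imwrite("pics/a6s.png",cv2.resize(e["frame"][150:260,260:390,::-1],None,fx=5.5,fy=5.5,interpolation=cv2.INTER_CUBIC))
E
```

```text
t 15.12 meas [0.5338 0.218  0.1407] [-3.1416e+00  2.0000e-04 -1.4400e-01] cmd [0.5335 0.2167 0.1412] [ 3.1416e+00  1.0000e-04 -1.4400e-01] F [ 0.18 -0.09  0.18] M [0.02 0.02 0.01] w 0.0879
```

View pics/a6.png

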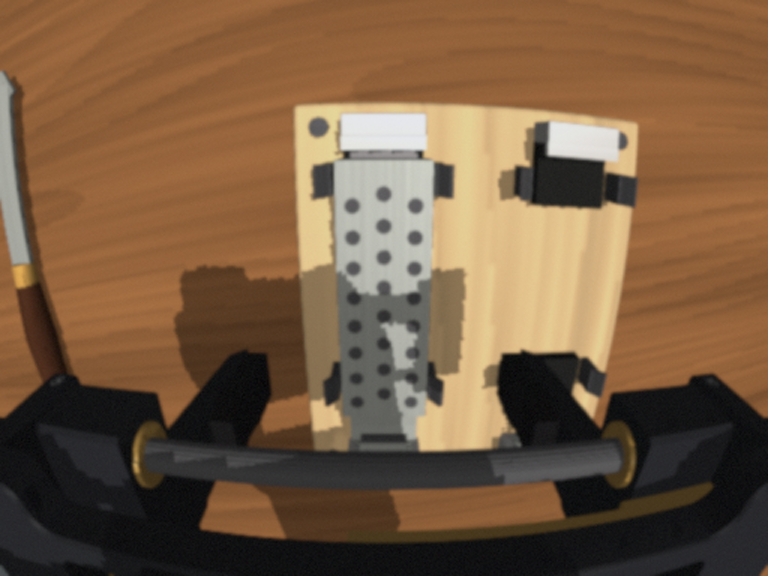

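View pics/a6s.png

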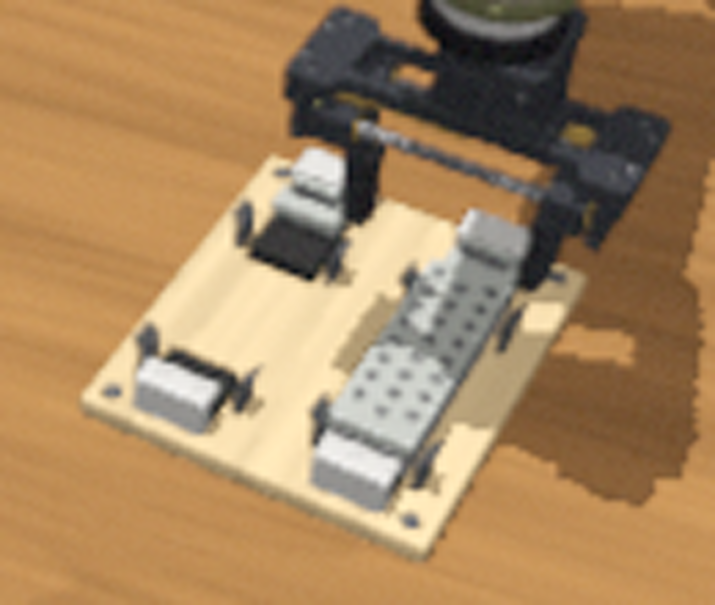

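```bash
python3 - <<'E'
from h import *
print(rel([.4744,-.4190,.18],tool(np.radians(9.6))))
E
```

```text
[ 0.      0.     -0.0992  0.164   3.1879 -0.1939]
```

{"method": "drive_tool", "body": {
  "steps": [
    [0,0,-0.03,0.05,0.3,-0.19,1],
    [0,0,-0.03,0.05,0.6,-0.19,1],
    [0,0,-0.03,0.05,1.0,-0.19,1],
    [0,0,-0.03,0.05,1.0,-0.19,1]
  ]
}}

```text
time_s: 15.72
position: [0.5143, 0.0159, 0.1776]
tool_rot: [-3.141, 0.003, -0.053]
force: [-1.2, 0.2, -0.1]
width: 0.0883
```

{"method": "drive_tool", "body": {
  "steps": [
    [0,0,-0.03,0,1.0,0,1],
    [0,0,-0.03,0,1.0,0,1],
    [0,0,-0.03,0,1.0,0,1],
    [0,0,-0.03,0,1.0,0,1]
  ]
}}

```text
time_s: 16.23
position: [0.5044, -0.184, 0.1773]
tool_rot: [-3.14, 0.002, 0.04]
force: [0.6, 1.0, -0.5]
width: 0.0882
```

```bash
python3 - <<'E'
from h import *
apply([0,0,-.03,.05,1,-.19]);apply([0,0,-.03,0,1,0]);show();print(rel([.4744,-.4190,.18],tool(np.radians(9.6))))
E
```

```text
t 16.23 meas [ 0.5044 -0.184   0.1773] [-3.1404e+00  2.3000e-03  4.0400e-02] cmd [ 0.5047 -0.1824  0.1792] [3.1416e+00 1.0000e-04 4.4500e-02] F [ 0.59  0.96 -0.49] M [0.   0.   0.03] w 0.0882
[ 0.      0.     -0.0392 -0.2039  1.1749 -0.0039]
```

{"method": "drive_tool", "body": {
  "steps": [
    [0,0,-0.0392,-0.2,0.98,0,1],
    [0,0,-0.0392,-0.2,0.98,0,1],
    [0,0,-0.0392,-0.2,0.98,0,1],
    [0,0,-0.0392,-0.2,0.98,0,1]
  ]
}}

```text
time_s: 16.73
position: [0.4732, -0.3807, 0.1773]
tool_rot: [-3.14, 0.001, 0.165]
force: [-0.0, 1.8, -0.3]
width: 0.0881
```

```bash
python3 - <<'E'
from h import *
apply([0,0,-.0392,-.2,.98,0]);show();print(rel([.4744,-.4190,.18],tool(np.radians(9.6))))
E
```

```text
t 16.73 meas [ 0.4732 -0.3807  0.1773] [-3.1397e+00  1.3000e-03  1.6490e-01] cmd [ 0.4734 -0.38    0.1792] [3.1416e+00 1.0000e-04 1.6760e-01] F [-0.02  1.76 -0.34] M [ 0.05 -0.11 -0.03] w 0.0881
[ 0.      0.      0.     -0.0278  0.193  -0.0039]
```

{"method": "drive_tool", "body": {
  "steps": [
    [0,0,0,-0.028,0.193,0,1],
    [0,0,0,-0.028,0.193,0,1],
    [0,0,0,-0.028,0.193,0.3,1],
    [0,0,0,-0.028,0.193,0.5,1],
    [0,0,0,-0.028,0.193,0.5,1]
  ]
}}

```text
time_s: 17.35
position: [0.4746, -0.4147, 0.0761]
tool_rot: [-3.135, 0.003, 0.169]
force: [0.7, -0.4, 1.8]
width: 0.0879
```

```bash
python3 - <<'E'
from h import *
apply([0,0,0,-.028,.193,.5]);show();snap("b1",1.5);print(rel([.4744,-.4190,.017],tool(np.radians(9.6))))
E
```

```text
t 17.35 meas [ 0.4746 -0.4147  0.0761] [-3.1353  0.0032  0.1693] cmd [ 0.4744 -0.419   0.0792] [3.1416e+00 1.0000e-04 1.6760e-01] F [ 0.71 -0.43  1.84] M [-0.02 -0.01 -0.07] w 0.0879
[ 0.000e+00  0.000e+00  0.000e+00  2.000e-04 -0.000e+00  3.111e-01]
```

View pics/b1.png

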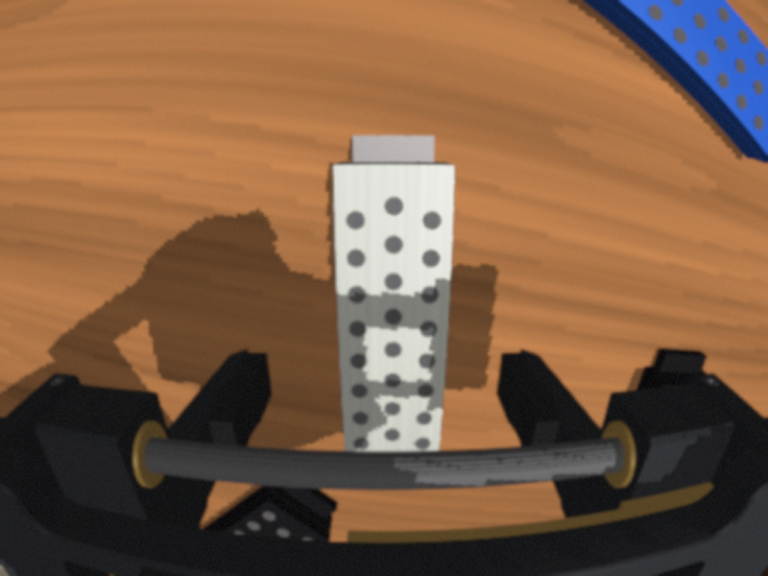

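{"method": "drive_tool", "body": {
  "steps": [
    [0,0,0,0,0,0,1],
    [0,0,0,0,0,0,1]
  ]
}}

```text
time_s: 17.65
position: [0.4756, -0.418, 0.0807]
tool_rot: [3.139, -0.001, 0.168]
force: [0.0, -0.2, 0.6]
width: 0.0881
```

```bash
python3 - <<'E'
from h import *
show()
E
```

```text
t 17.65 meas [ 0.4756 -0.418   0.0807] [ 3.1392e+00 -1.3000e-03  1.6790e-01] cmd [ 0.4744 -0.419   0.0792] [3.1416e+00 1.0000e-04 1.6760e-01] F [ 0.03 -0.25  0.65] M [ 0.02  0.01 -0.  ] w 0.0881
```

{"method": "drive_tool", "body": {
  "steps": [
    [0,0,0,0,0,0.1,1],
    [0,0,0,0,0,0.2,1],
    [0,0,0,0,0,0.26,1],
    [0,0,0,0,0,0.29,1],
    [0,0,0,0,0,0.31,1],
    [0,0,0,0,0,0.31,1],
    [0,0,0,0,0,0.31,0.3],
    [0,0,0,0,0,0.31,0.3],
    [0,0,0,0,0,0.31,0.3],
    [0,0,0,0,0,0.31,0.3],
    [0,0,0,0,0,0.31,0.3],
    [0,0,0,0,0,0.31,0.3]
  ],
  "newtons": 50
}}

```text
time_s: 19.15
position: [0.475, -0.4179, 0.017]
tool_rot: [3.141, -0.0, 0.168]
force: [-0.3, -0.7, 1.2]
width: 0.0499
```

```bash
python3 - <<'E'
from h import *
apply([0,0,0,0,0,.31]);show();snap("b2",1.5)
E
```

```text
t 19.15 meas [ 0.475  -0.4179  0.017 ] [ 3.1413 -0.      0.1676] cmd [ 0.4744 -0.419   0.0172] [3.1416e+00 1.0000e-04 1.6760e-01] F [-0.29 -0.73  1.2 ] M [-0.11  0.04 -0.02] w 0.0499
```

View pics/b2.png

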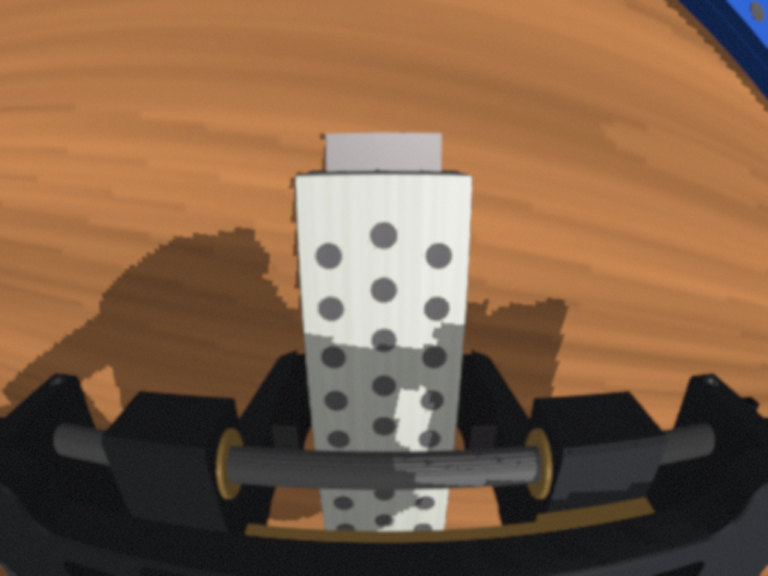

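```bash
python3 - <<'E'
from h import *
d=np.load("b2.npz");T=R.from_euler("xyz",d["rot"])
p=wpix(d,(np.array([(296,176),(471.5,176.5)])+.5)/1.5-.5,.024);print(T.inv().apply(p-d["pos"]).round(4))
E
cat >> h.py <<'E'
OFF2=[.0006,0,.005] # incl. the +0.5 mm seen at the first stop contact
E
python3 - <<'E'
from h import *
apply([0,0,0,0,0,-.55]); show(); print(rel(*ptgt("R",-68,65,.17,off=OFF2)))
E
```

```text
[[ 0.0748 -0.0249 -0.007 ]
 [ 0.0746  0.0247 -0.0069]]
t 19.2 meas [ 0.475  -0.4179  0.017 ] [3.1413 0.     0.1676] cmd [ 0.4744 -0.419   0.1272] [3.1416e+00 1.0000e-04 1.6760e-01] F [-0.13 -1.07  0.86] M [-0.12  0.    0.02] w 0.0496
[-0.0084  0.0537  0.0989  0.7255 -2.5444 -0.0308]
```

{"method": "drive_tool", "body": {
  "steps": [
    [0,0,0,0,0,-0.1,0.3],
    [0,0,0,0,0,-0.3,0.3],
    [0,0,0,0,0,-0.5,0.3],
    [0,0,0,0,0,-0.55,0.3]
  ]
}}

```text
time_s: 19.7
position: [0.4755, -0.4183, 0.13]
tool_rot: [3.138, -0.002, 0.168]
force: [-0.1, 0.1, -5.4]
width: 0.0494
```

{"method": "drive_tool", "body": {
  "steps": [
    [0,0,0,0,-0.25,0,0.3],
    [0,0,0,0,-0.5,0,0.3],
    [0,0,0,0,-0.75,0,0.3],
    [0,0,0,0,-0.98,0,0.3],
    [0,0,0,0,-0.98,0,0.3]
  ]
}}

```text
time_s: 20.32
position: [0.4413, -0.2215, 0.1261]
tool_rot: [-3.139, 0.002, 0.17]
force: [-0.6, -0.3, -4.4]
width: 0.0494
```

{"method": "drive_tool", "body": {
  "steps": [
    [0,0,0.02,0.1,-0.25,0,0.3],
    [0,0,0.04,0.2,-0.5,0,0.3],
    [0,0,0.05,0.3,-0.75,0,0.3],
    [0,0,0.05,0.4,-0.9,0,0.3],
    [0,0,0.05,0.4,-0.9,0,0.3]
  ]
}}

```text
time_s: 20.95
position: [0.4916, -0.0323, 0.1263]
tool_rot: [-3.141, 0.001, 0.013]
force: [-0.4, -0.4, -4.4]
width: 0.0497
```

```bash
sed -i 's/OFF2=\[.0006/OFF2=[.0002/' h.py; python3 - <<'E'
from h import *
apply([0,0,0,0,-.98,0]);apply([0,0,.05,.4,-.9,0]);show(); print(rel(*ptgt("R",-68,65,.17,off=OFF2)))
E
```

```text
t 20.95 meas [ 0.4916 -0.0323  0.1263] [-3.1412e+00  8.0000e-04  1.3200e-02] cmd [ 0.4905 -0.0349  0.1272] [3.1416e+00 1.0000e-04 1.0500e-02] F [-0.42 -0.36 -4.39] M [-0.01  0.03 -0.01] w 0.0497
[-0.0042  0.054   0.0491  0.2195 -0.7069 -0.0311]
```

{"method": "drive_tool", "body": {
  "steps": [
    [-0.001,0.014,0.0125,0.055,-0.175,-0.031,0.3],
    [-0.002,0.027,0.025,0.11,-0.35,-0.031,0.3],
    [-0.003,0.041,0.037,0.165,-0.53,-0.031,0.3],
    [-0.0042,0.054,0.0491,0.2195,-0.701,-0.031,0.3],
    [-0.0042,0.054,0.0491,0.2195,-0.701,-0.031,0.3],
    [-0.0042,0.054,0.0491,0.2195,-0.701,-0.031,0.3]
  ]
}}

```text
time_s: 21.7
position: [0.5334, 0.1059, 0.1326]
tool_rot: [3.141, -0.168, -0.145]
force: [-0.5, -0.4, -4.6]
width: 0.0497
```

```bash
python3 - <<'E'
from h import *
apply([-.0042,.054,.0491,.2195,-.701,-.031]);show();pstate("R",OFF2);print(cmdtip("R",OFF2));snap("b3",1.5)
_,_,_,y=cmdtip("R",OFF2)
for z in(20,0,-11.5): print(rel(*ptgt("R",-68.5,z,.17,y,OFF2)))
E
```

```text
t 21.7 meas [0.5334 0.1059 0.1326] [ 3.1409 -0.1684 -0.1445] cmd [0.5329 0.1057 0.1334] [ 3.1415 -0.1699 -0.1441] F [-0.47 -0.38 -4.56] M [ 0.04  0.21 -0.  ] w 0.0497
t 21.7 ctr [16.33 -0.93 90.68] tip -67.43 64.27 hi-tip 104.11 93.43 th 0.1684 yaw -0.0005 Fbay [-0.4 -0.4 -4.6] w 0.0497
(np.float64(-67.82366393073787), np.float64(64.98008229407415), np.float64(0.1699186995868665), np.float64(-1.1582368729432924))
[ 0.      0.     -0.     -0.0414 -0.      0.2211]
[ 0.      0.     -0.     -0.0583 -0.      0.3196]
[ 0.      0.     -0.     -0.068  -0.      0.3763]
```

View pics/b3.png

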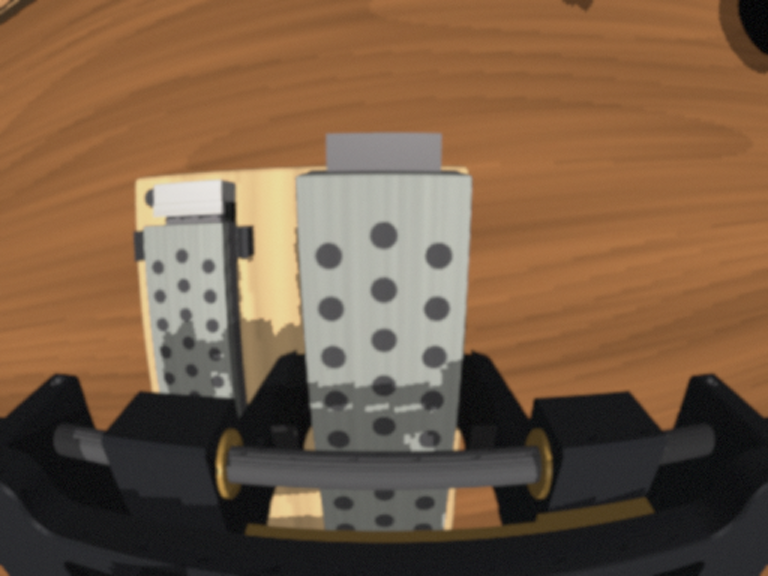

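{"method": "drive_tool", "body": {
  "steps": [
    [0,0,0,-0.02,0,0.11,0.3],
    [0,0,0,-0.0414,0,0.2211,0.3],
    [0,0,0,-0.049,0,0.27,0.3],
    [0,0,0,-0.055,0,0.3,0.3],
    [0,0,0,-0.055,0,0.3,0.3],
    [0,0,0,-0.055,0,0.3,0.3]
  ]
}}

```text
time_s: 22.5
position: [0.5332, 0.107, 0.0728]
tool_rot: [-3.142, -0.171, -0.144]
force: [-0.7, 0.4, -4.4]
width: 0.0499
```

```bash
python3 - <<'E'
from h import *
apply([0,0,0,-.055,0,.3]);show();pstate("R",OFF2)
_,_,_,y=cmdtip("R",OFF2)
print(rel(*ptgt("R",-68.5,-12,.17,y,OFF2)))
E
```

```text
t 22.5 meas [0.5332 0.107  0.0728] [-3.1416 -0.1711 -0.1441] cmd [0.5322 0.1058 0.0724] [ 3.1415 -0.1699 -0.1441] F [-0.66  0.44 -4.36] M [0.08 0.19 0.04] w 0.0499
t 22.5 ctr [16.01  0.17 30.89] tip -67.67 4.26 hi-tip 103.79 33.88 th 0.1711 yaw -0.0001 Fbay [-0.7  0.3 -4.4] w 0.0499
[ 0.      0.     -0.     -0.0134 -0.      0.0788]
```

{"method": "drive_tool", "body": {
  "steps": [
    [0,0,0,-0.006,0,0.04,0.3],
    [0,0,0,-0.011,0,0.065,0.3],
    [0,0,0,-0.0134,0,0.0788,0.3],
    [0,0,0,-0.0134,0,0.0788,0.3]
  ]
}}

```text
time_s: 23.0
position: [0.5328, 0.1071, 0.056]
tool_rot: [3.141, -0.169, -0.144]
force: [-0.4, 0.6, -4.3]
width: 0.0494
```

```bash
python3 - <<'E'
from h import *
apply([0,0,0,-.0134,0,.0788]);show();pstate("R",OFF2)
for dx in(-8,-14,-17,-25,-28): print(dx,brel("R",dx,off=OFF2))
E
```

```text
t 23.0 meas [0.5328 0.1071 0.056 ] [ 3.1414 -0.1694 -0.144 ] cmd [0.5323 0.1058 0.0564] [ 3.1415 -0.1699 -0.1441] F [-0.36  0.6  -4.33] M [0.1  0.31 0.03] w 0.0494
t 23.0 ctr [15.53  0.15 14.12] tip -68.2 -12.37 hi-tip 103.31 16.96 th 0.1694 yaw -0.0 Fbay [-0.4  0.5 -4.3] w 0.0494
-8 [ 0.      0.     -0.     -0.0394  0.     -0.0068]
-14 [ 0.      0.     -0.     -0.069   0.     -0.0118]
-17 [ 0.      0.     -0.     -0.0838  0.     -0.0144]
-25 [ 0.      0.     -0.     -0.1232  0.     -0.0211]
-28 [ 0.      0.     -0.     -0.138   0.     -0.0237]
```

{"method": "drive_tool", "body": {
  "steps": [
    [0,0,0,-0.0394,0,-0.0068,0.3],
    [0,0,0,-0.069,0,-0.0118,0.3],
    [0,0,0,-0.0838,0,-0.0144,0.3],
    [0,0,0,-0.0838,0,-0.0144,0.3]
  ]
}}

```text
time_s: 23.5
position: [0.5172, 0.1094, 0.057]
tool_rot: [-3.141, -0.174, -0.144]
force: [4.6, -1.3, -5.5]
width: 0.0494
```

```bash
python3 - <<'E'
from h import *
apply([0,0,0,-.0838,0,-.0144]);show();pstate("R",OFF2)
E
```

```text
t 23.5 meas [0.5172 0.1094 0.057 ] [-3.1412 -0.1739 -0.1441] cmd [0.5154 0.1083 0.0564] [ 3.1415 -0.1699 -0.1441] F [ 4.56 -1.27 -5.52] M [-0.06 -0.71 -0.03] w 0.0494
t 23.5 ctr [-0.18  0.22 15.12] tip -83.79 -11.76 hi-tip 87.58 18.36 th 0.1739 yaw -0.0001 Fbay [ 4.7 -0.6 -5.5] w 0.0494
```

{"method": "drive_tool", "body": {
  "steps": [
    [0,0,0,-0.01,0,-0.001,0.3],
    [0,0,0,-0.02,0,-0.002,0.3],
    [0,0,0,-0.03,0,-0.003,0.3],
    [0,0,0,-0.04,0,-0.005,0.3],
    [0,0,0,-0.05,0,-0.007,0.3],
    [0,0,0,-0.06,0,-0.008,0.3],
    [0,0,0,-0.068,0,-0.009,0.3],
    [0,0,0,-0.068,0,-0.009,0.3]
  ]
}}

```text
time_s: 24.5
position: [0.5058, 0.1111, 0.0576]
tool_rot: [-3.141, -0.18, -0.144]
force: [10.9, -1.9, -3.3]
width: 0.0502
```

```bash
python3 - <<'E'
from h import *
apply([0,0,0,-.068,0,-.009]);show();pstate("R",OFF2)
E
```

```text
t 24.5 meas [0.5058 0.1111 0.0576] [-3.1407 -0.1795 -0.1442] cmd [0.5019 0.1102 0.0559] [ 3.1415 -0.1699 -0.1441] F [10.93 -1.93 -3.33] M [-0.4  -1.74 -0.01] w 0.0502
t 24.5 ctr [-11.68   0.25  15.68] tip -95.14 -11.66 hi-tip 76.06 19.41 th 0.1795 yaw -0.0003 Fbay [11.1 -0.3 -3.3] w 0.0502
```

```bash
python3 - <<'E'
from h import *
print(brel("R",-2,off=OFF2)); 
for t in(.14,.115): print(rot_to("R",t,-2,-.1,off=OFF2))
E
```

```text
[ 0.      0.     -0.     -0.0099  0.     -0.0017]
[ 0.     -0.0095 -0.     -0.0088  0.      0.0116]
[ 0.     -0.0175 -0.     -0.0081  0.      0.0224]
```

{"method": "drive_tool", "body": {
  "steps": [
    [0,0,0,-0.0099,0,-0.0017,0.3],
    [0,0,0,-0.0099,0,-0.0017,0.3],
    [0,-0.0048,0,-0.0092,0,0.005,0.3],
    [0,-0.0095,0,-0.0088,0,0.0116,0.3],
    [0,-0.0175,0,-0.0081,0,0.0224,0.3],
    [0,-0.0175,0,-0.0081,0,0.0224,0.3]
  ]
}}

```text
time_s: 25.25
position: [0.5062, 0.111, 0.0531]
tool_rot: [-3.14, -0.127, -0.145]
force: [15.4, -3.0, -3.3]
width: 0.0497
```

```bash
python3 - <<'E'
from h import *
apply([0,-.0175,0,-.0081,0,.0224]);show();pstate("R",OFF2);snap("b4",4,(170,30,340,170))
for t in(.09,.065,.04,.015,0): print(t,rot_to("R",t,off=OFF2))
E
```

```text
t 25.25 meas [0.5062 0.111  0.0531] [-3.1404 -0.127  -0.1445] cmd [0.501  0.1103 0.0512] [ 3.1415 -0.1149 -0.1441] F [15.35 -2.97 -3.28] M [-0.43 -2.37  0.  ] w 0.0497
t 25.25 ctr [-11.56   0.19  11.19] tip -96.34 -11.73 hi-tip 76.26 10.3 th 0.127 yaw -0.0006 Fbay [15.6 -0.7 -3.3] w 0.0497
0.09 [ 0.     -0.0079 -0.      0.001   0.      0.0107]
0.065 [ 0.     -0.0159 -0.      0.0017  0.      0.0215]
0.04 [ 0.     -0.0239 -0.      0.0022 -0.      0.0324]
0.015 [ 0.     -0.0318 -0.      0.0024 -0.      0.0433]
0 [ 0.     -0.0366 -0.      0.0023 -0.      0.0498]
```

View pics/b4.png

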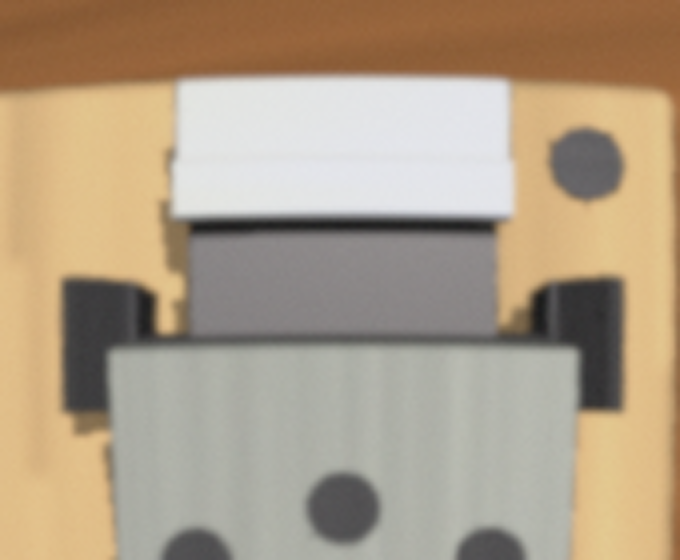

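{"method": "drive_tool", "body": {
  "steps": [
    [0,-0.004,0,0.0005,0,0.0055,0.3],
    [0,-0.0079,0,0.001,0,0.0107,0.3],
    [0,-0.012,0,0.0014,0,0.016,0.3],
    [0,-0.0159,0,0.0017,0,0.0215,0.3],
    [0,-0.02,0,0.002,0,0.027,0.3],
    [0,-0.0239,0,0.0022,0,0.0324,0.3],
    [0,-0.028,0,0.0023,0,0.038,0.3],
    [0,-0.0318,0,0.0024,0,0.0433,0.3],
    [0,-0.0366,0,0.0023,0,0.0498,0.3],
    [0,-0.0385,0,0.0023,0,0.053,0.3],
    [0,-0.0385,0,0.0023,0,0.053,0.3]
  ]
}}

```text
time_s: 26.68
position: [0.5082, 0.1107, 0.0426]
tool_rot: [-3.14, -0.008, -0.145]
force: [16.9, -3.3, -2.2]
width: 0.0495
```

```bash
python3 - <<'E'
from h import *
apply([0,-.0385,0,.0023,0,.053]);show();pstate("R",OFF2);snap("b5",4,(170,30,340,170));print(cmdtip("R",OFF2))
for dx in(5,9,13.5): print(dx,brel("R",dx,0,.006,off=OFF2))
E
```

```text
t 26.68 meas [0.5082 0.1107 0.0426] [-3.1404 -0.0076 -0.1445] cmd [0.5027 0.1101 0.0407] [ 3.1415  0.006  -0.1441] F [16.91 -3.32 -2.24] M [-0.47 -2.61  0.03] w 0.0495
t 26.68 ctr [-10.09   0.2    0.64] tip -97.0 -12.02 hi-tip 76.99 -10.7 th 0.0076 yaw -0.0005 Fbay [17.2 -0.9 -2.2] w 0.0495
(np.float64(-102.60146874595131), np.float64(-12.734987171705185), np.float64(-0.006010489212679835), np.float64(-1.1619811902619341))
5 [ 0.      0.0019 -0.      0.0245 -0.     -0.0028]
9 [ 0.      0.0019 -0.      0.0445 -0.     -0.0029]
13.5 [ 0.      0.0019 -0.      0.067  -0.     -0.003 ]
```

View pics/b5.png

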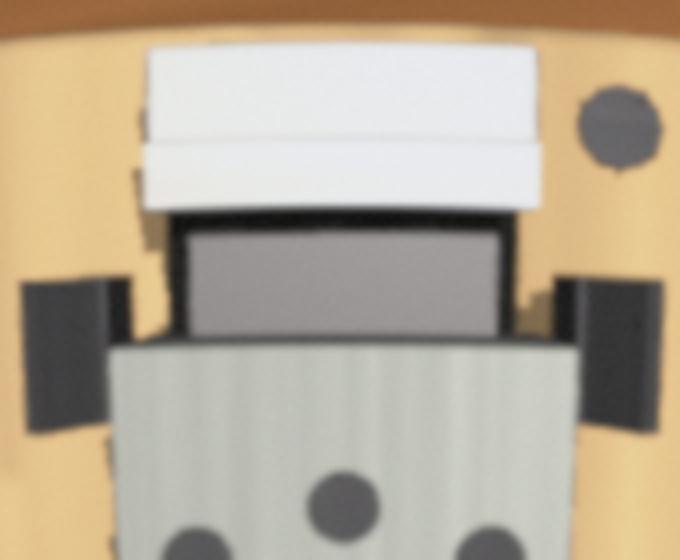

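{"method": "drive_tool", "body": {
  "steps": [
    [0,0,0,0.0125,0,0,0.3],
    [0,0,0,0.025,0,0,0.3],
    [0,0,0,0.035,0,0,0.3],
    [0,0.001,0,0.045,0,-0.001,0.3],
    [0,0.0019,0,0.055,0,-0.003,0.3],
    [0,0.0019,0,0.065,0,-0.003,0.3],
    [0,0.0019,0,0.069,0,-0.003,0.3],
    [0,0.0019,0,0.069,0,-0.003,0.3]
  ]
}}

```text
time_s: 27.72
position: [0.5173, 0.1094, 0.042]
tool_rot: [-3.142, -0.001, -0.144]
force: [-0.9, -1.2, 9.4]
width: 0.0492
```

```bash
python3 - <<'E'
from h import *
apply([0,.0019,0,.069,0,-.003]);show();pstate("R",OFF2);snap("b6",4,(170,30,340,170))
E
```

```text
t 27.73 meas [0.5173 0.1094 0.042 ] [-3.1416e+00 -1.2000e-03 -1.4390e-01] cmd [0.5164 0.1081 0.0413] [ 3.1415  0.     -0.1441] F [-0.89 -1.23  9.35] M [-0.11  0.2   0.02] w 0.0492
t 27.73 ctr [-0.9   0.26 -0.02] tip -87.88 -12.12 hi-tip 86.12 -11.91 th 0.0012 yaw 0.0001 Fbay [-0.7 -1.3  9.4] w 0.0492
```

View pics/b6.png

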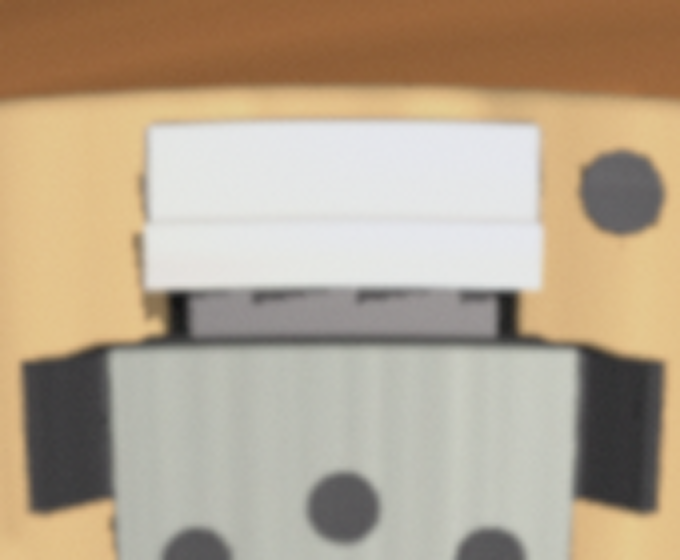

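{"method": "drive_tool", "body": {
  "steps": [
    [0,0,0,0,0,0,0.8],
    [0,0,0,0,0,0,0.8],
    [0,0,0,0,0,0,0.8],
    [0,0,0,0,0,-0.15,0.8],
    [0,0,0,0,0,-0.5,0.8],
    [0,0,0,-0.4,-0.2,-0.98,1],
    [0,0,0,-0.4,-0.2,-0.98,1],
    [0,0,0,-0.4,-0.2,-0.98,1],
    [0,0,0,-0.4,-0.2,-0.98,1],
    [0,0,0,-0.4,-0.2,-0.98,1]
  ]
}}

```text
time_s: 29.02
position: [0.4437, 0.1599, 0.2354]
tool_rot: [3.141, 0.003, -0.145]
force: [0.1, 0.5, -0.5]
width: 0.0881
```

```bash
python3 - <<'E'
from h import *
apply([0,0,0,-.4,-.2,-.98]);show();d=snap("f1",1.5)
f=d["frame"][:,:,::-1]
cv2.imwrite("pics/f1c.png",cv2.resize(f[20:240,160:350],None,fx=4,fy=2.7,interpolation=cv2.INTER_CUBIC))
e=viewer.get_image("scene"); np.savez("scene1.npz",**e);cv2.imwrite("pics/f1s.png",cv2.resize(e["frame"][165:260,260:390,::-1],None,fx=6,fy=6,interpolation=cv2.INTER_CUBIC))
cv2.imwrite("pics/f1full.png",e["frame"][:,:,::-1])
E
```

```text
t 29.02 meas [0.4437 0.1599 0.2354] [ 3.1407e+00  2.7000e-03 -1.4490e-01] cmd [0.4429 0.1592 0.2373] [ 3.1415  0.     -0.1441] F [ 0.08  0.46 -0.46] M [ 0.06  0.02 -0.05] w 0.0881
```

View pics/f1.png

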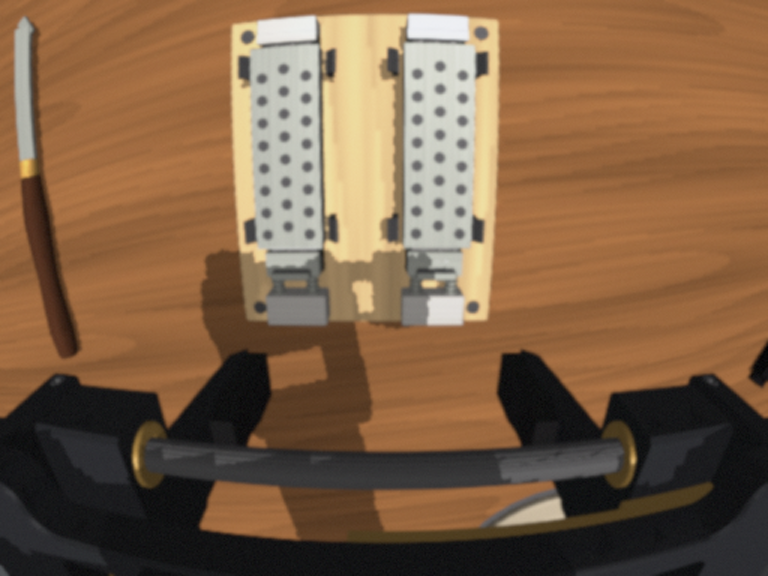

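View pics/f1s.png

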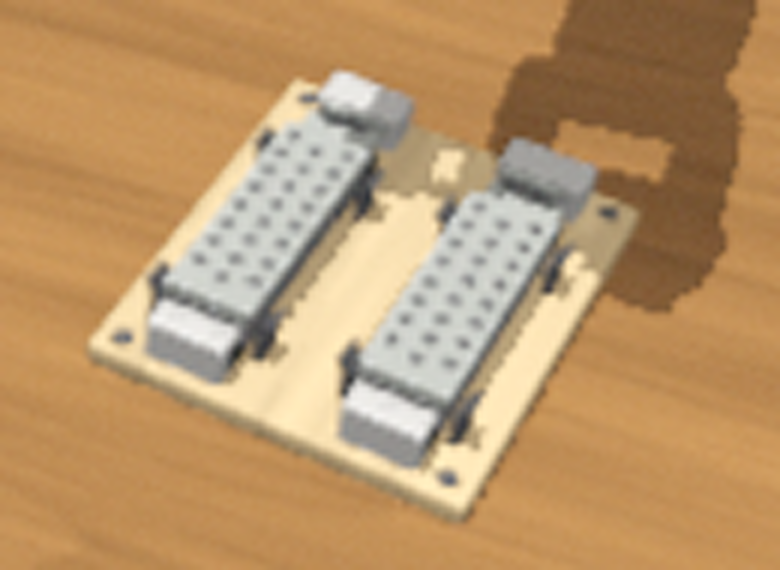

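View pics/f1full.png

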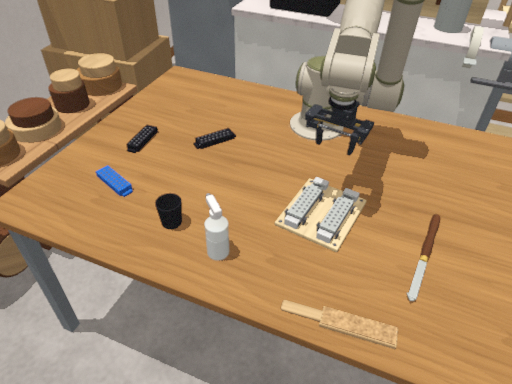

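```bash
python3 - <<'E'
from h import *
show();d=snap("f2",1.5);f=d["frame"][:,:,::-1]
def crop(n,x0,y0,w,h,k): cv2.imwrite(f"pics/{n}.png",cv2.resize(f[y0:y0+h,x0:x0+w],None,fx=k,fy=k,interpolation=cv2.INTER_CUBIC))
crop("f2t",155,5,180,60,4.4);crop("f2b",155,130,180,90,4.4)
# depth plane fit of faces (scene cam)
e=np.load("scene1.npz");W=cloud(e)
for b in"LR":
    V=(W-SEAT[b])@R.from_euler("z",YAW).as_matrix()*1000
    m=(abs(V[...,0])<65)&(abs(V[...,1])<20)&(V[...,2]>5)&(V[...,2]<20)
    q=V[m];A=np.c_[q[:,:2],np.ones(len(q))];k,*_=np.linalg.lstsq(A,q[:,2],rcond=None);print(b,len(q),"face plane dz/dx,dz/dy,z0",k.round(4))
E
```

```text
t 29.12 meas [0.4438 0.1599 0.2356] [ 3.1408e+00  2.5000e-03 -1.4500e-01] cmd [0.4429 0.1592 0.2373] [ 3.1415  0.     -0.1441] F [-0.29  0.09 -0.03] M [ 0.03 -0.03 -0.02] w 0.0881
L 381 face plane dz/dx,dz/dy,z0 [-1.000e-04 -4.000e-03  1.217e+01]
R 338 face plane dz/dx,dz/dy,z0 [ 3.50000e-03 -4.40000e-03  1.23236e+01]
```

View pics/f2t.png

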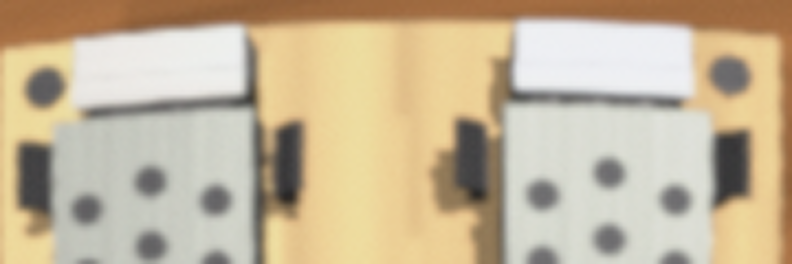

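View pics/f2b.png

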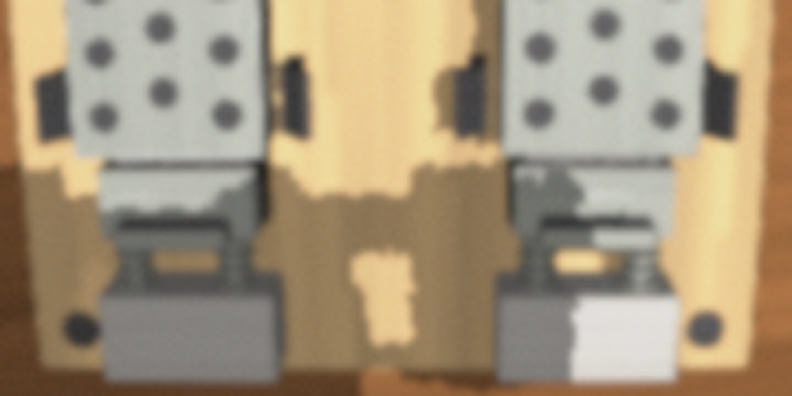

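```bash
python3 - <<'E'
from h import *
d=np.load("f2.npz");k=4.4
g=lambda U,V,o:(155+(U+.5)/k-.5,o+(V+.5)/k-.5)
for b,c in(("L",[g(54,122,5),g(254,107,5),g(268,157,130),g(75,160,130)]),("R",[g(503,103,5),g(715,110,5),g(700,153,130),g(503,158,130)])):
    p=R.from_euler("z",-YAW).apply(wpix(d,c,.049)-SEAT[b])*1000; a=p[0]+p[1]-p[2]-p[3]; print(b,p[:,:2].round(1).tolist(),"mid",p.mean(0).round(2),"yaw",np.arctan2(a[1],a[0]).round(4))
for b,c in(("L",[g(102,170,130),g(262,165,130)]),("R",[g(513,165,130),g(672,163,130)])):
    print(b,"latch lip edge",(R.from_euler("z",-YAW).apply(wpix(d,c,.041)-SEAT[b])*1000).round(1)[:,:2].tolist())
E
```

```text
L [[75.0, 24.4], [74.8, -25.4], [-75.0, -26.1], [-75.1, 24.5]] mid [-0.07 -0.66 12.  ] yaw 0.0024
R [[74.7, 25.2], [75.2, -26.0], [-74.0, -25.5], [-75.6, 24.6]] mid [ 0.09 -0.42 12.  ] yaw 0.0001
L latch lip edge [[-79.9, 19.6], [-79.1, -23.4]]
R latch lip edge [[-79.4, 21.7], [-78.7, -19.8]]
```

```bash
python3 -c "
from h import *
show(); print(job.job_done()); show()"
```

```text
t 29.18 meas [0.4438 0.16   0.2358] [ 3.1409e+00  2.2000e-03 -1.4500e-01] cmd [0.4429 0.1592 0.2373] [ 3.1415  0.     -0.1441] F [ 0.01 -0.24 -0.18] M [-0.02  0.02  0.02] w 0.0876
the job is handed in; nothing more can be done
None
the job is handed in; nothing more can be done
```

Both steel-faced plates are locked into the station and the job is handed in, at 29.2 s of the 72 s allowed. The first went into the left bay, the second into the right. In each case I pushed the tilted low tongue under the latch, pressed to about its hard stop (15 to 17 N), lowered the other end past the fixed lip, then let the plate slide to the stop and released it.

Last checks before hand-in, all from the cameras:

| Check | Left bay | Right bay |
|---|---|---|
| Centre off seat, along the bay | -0.1 mm | +0.1 mm |
| Centre off seat, sideways | -0.7 mm | -0.4 mm |
| Yaw | 0.002 rad | under 0.001 rad |
| Face height off seat | +0.2 mm | +0.3 mm |
| Tilt | about 0.004 rad | about 0.006 rad |
| Latch lip edge, measured along the bay | about -79.5 mm | about -79 mm |

- **Latches:** the lip edges suggest each latch is about 1 to 1.5 mm open, within the 0.7 to 4.5 mm allowed. The readings scatter by about 1 mm, so this is the loosest of the checks.
- **Disagreement:** the arm's own position readings at stop contact put the plates 0.6 to 0.9 mm short along the bay, where the camera puts them within 0.1 mm. That is within the calibration error of about 2 mm.
- **Other objects:** by eye in the final scene view, the bottle, cup, chisel and the black and blue look-alikes are where they started.
- **Gripper:** it was open, about 0.2 m above the station, and touching nothing.

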